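# Load the stone tumbler and set its speed

### The arm

A 7-joint arm with a two-finger parallel gripper is mounted at the origin on the work surface. World frame = base frame: x ahead of the robot, y to its left, z up, the work surface at z = 0. Lengths are in m, angles in rad, forces in N, time in s.
With the tool pointing down it reaches from about 0.425 to 0.875 m from the base axis. Payload 8.4 kg.
Tool frame: the origin (TCP) lies midway between the tips of the shut fingers; the grasp point (between the pads) lies 19 mm behind it; z points along the fingers, y is the direction in which the jaws open and shut (so a half turn about z gives the same grasp; the last joint's range is limited). The gripper opens to 87 mm and grips with 3 to 60 N. Pads are 19 mm wide; open, the fingers measure 117 mm over their backs; the gripper's body (75 mm by 190 mm) begins 51 mm behind the grasp point.
Start: joints at [1.092, 0.333, 0.04, 1.465, -0.013, 1.343, -0.059], TCP at [0.241, -0.604, 0.223] pointing down, gripper open.
Joint ranges: [-2.58, 2.58], [-0.38, 2.09], [-1.3, 1.39], [0.25, 2.4], [-1.5, 4.64], [0.08, 2.09], [-2.65, 2.65]. Speed limits (rad/s): [2.22, 2.22, 2.79, 2.79, 3.14, 3.14, 3.14].

### API

Orientations are given as a rotation vector (axis times angle).
In Python, from rig import arm, grab_frame, ticket gives the robot as it stands.
- The arm moves only by the tool arm_command, never from a script. Its argument "increments" is a list that holds one entry, the list of rows, each a list of 7 numbers: the shift along the tool's x, y, z in cm, then the turn, a rotation vector about the tool's x, y, z in rad, then the gripper command: -1 is fully open, 1 is shut, values between are in proportion. In form: [[[dx, dy, dz, ax, ay, az, hand], ...]]. A call has 1 to 12 rows; each row shifts and turns the commanded pose from where the row before left it, along the tool's axes as they then stand; what a row does not reach is not made up. A row lasts 1/12 s, in which the tool goes at most 41.7 mm and 7.16 degrees, less where a joint would pass 70% of its speed; a pose out of reach is approached as far as the arm can. A call with a gripper value outside its range is refused whole. The fingers move at their own pace and stop on an object; "newtons" is the grip in N (left out, the last holds). Time passes only in rows, so rows that do not move let the fingers close. It gives the time, the measured TCP pose, the force and the opening at its end, in the units of the state.
- arm.sense(): the state, without advancing time (a new reading comes with each control period).
- grab_frame(name): name is "scene" or "top" or "wrist"; returns a dict with "frame" (480x640x3 uint8, blue, green, red), "mtx" (3x3 intrinsics, pixels), "distortion" ([k1, k2, p1, p2, k3] as OpenCV has them; the pictures are not rectified), "cam_to_world" (4x4, takes a point from camera to world coordinates); the wrist camera has in their place "T_tool_cam" (4x4, takes a point from camera to tool coordinates, whose origin is the TCP and whose axes are the flange's). Camera axes: x right, y down, z forward; pixel columns grow to the right and rows downward; lengths in m; the calibration is good to about 2 mm. A picture is of the moment at which its call begins: read the wrist's pose just before it. There is no depth.
- ticket.hand_in(): hands the job in, once; it reports no verdict.
The state is a dict: "clock": time; "qpos": joint angles; "joint_vel": joint speeds; "joint_torque": joint torques, N m; "position": TCP position; "tcp_rot": TCP orientation; "force": force on the tool from outside, world axes, zero at the start; "wrist_torque": the same for the moment, N m; "finger_gap": opening from 0.0 (shut) to 1.0 (fully open).
Only numpy, scipy, OpenCV 4.12 (cv2) and the standard library are available. Lean on these libraries where they do the work, as an engineer would, in place of code of your own. Each camera call takes 0.05 s, during which the arm holds its last target.

### The job

Pick up the scoop and tip all five stones through the funnel into the tumbler's barrel, then stand the empty scoop upright on the bench. Only once the barrel is loaded, slide the black speed slider along its track until its white line points at the middle of the red tab, and let go. Leave the jar, the brush and the steel block where they are.

Things in the scene. Friction and masses are not known exactly. Their poses are not given: they have to be found in the camera images.
- tumbler: stone tumbler, fixed to the bench: round blue base 140 mm across, on it a narrow clear barrel (84 mm outside, 76 mm inside, 70 mm tall) with a steel funnel clamped in its mouth; origin under its centre, z up. Funnel mouth 156 mm inside, 164 mm outside across; neck 58 mm inside; sides slope about 40 degrees
- funnel_rim (a point): centre of the funnel's mouth, level with its rim, 156 mm above the bench
- barrel_floor (a point): centre of the barrel's inner floor, 29 mm above the bench; the bottom of the funnel's neck is 61 mm above this point
- console: grey speed-control console, fixed: 230 mm wide (y), 135 mm deep (x), origin under its middle. Its panel faces its own -x (roughly the robot) and slopes up 35 degrees towards +x; behind it a head rises to 205 mm with a black visor (from 165 mm up) out to 8 mm on the +x side of the origin: an upright gripper over the slider knocks it, so come in square to the panel
- speed (a joint): position of the slider along its track, m: 0 = off end, grows along the console's +y, 0.13 = far end; stays where it is left, slides with about 2 N
- speed_top (a point): centre of the top of the black slider grip (42 mm up the slope, 20 mm along the track, 33 mm high off the panel, with a white centre line); z square to the panel (out of it), y along the track, x up the slope
- mark (a point): top centre of the red tab on the white scale below the slider's track: 22 mm up the slope, 16 mm wide along the track (y), 5 mm high, only a marker that cannot be moved; axes as for speed_top. It lies 38 mm down the slope from the slider's line and 27 mm lower off the panel
- scoop: aluminium scoop holding five stones, standing on the bench: tray 120 mm long (x), 74 mm wide, walls 36 mm high, open at its front (+x), floor rising 8 degrees towards the open front so that the stones lie at the back; upright dark wooden grip block behind the rear wall. Origin under the tray's middle, z up; 150 g without stones
- scoop_grip (a point): where to hold the scoop, on the wooden grip block: 68 mm behind and 68 mm above the scoop's origin. The block is 16 mm thick along the scoop's x, 44 mm wide along its y, its top 20 mm above this point; axes as the scoop
- scoop_lip (a point): middle of the scoop's open front edge, 60 mm in front of and 20 mm above the scoop's origin
- stone0: purple rough stone, a lumpy ball about 26 mm across, 20 g, origin near its centre, starts in the scoop
- stone1: teal rough stone, a lumpy ball about 26 mm across, 20 g, origin near its centre, starts in the scoop
- stone2: pink rough stone, a lumpy ball about 26 mm across, 20 g, origin near its centre, starts in the scoop
- stone3: purple rough stone, a lumpy ball about 26 mm across, 20 g, origin near its centre, starts in the scoop
- stone4: teal rough stone, a lumpy ball about 26 mm across, 20 g, origin near its centre, starts in the scoop
- jar: closed jar with a black lid, loose, 54 mm across, 85 mm tall, origin under its centre; to be left alone
- brush: bench brush lying down, loose, about 200 mm long, origin under its middle, handle to its -x; to be left alone
- bench_block: square steel block, loose, 60 x 60 x 30 mm, origin under its centre; to be left alone

How it is judged:
By the outcome, as a careful person would: the job done as asked, in the order asked, and still so for the second after the job is handed in, with the robot touching nothing.
It also fails if it takes over 72 s, if anything falls off the work surface, if the arm or the gripper's body presses on something with over 40 N, if the wrist force passes 120 N, or if a joint passes its speed limit or range.

## Working session

There is one attempt and no reset: what is moved stays moved. The work goes in short steps, Python scripts to look and compute and a tool call to move; the robot and the scene stay as the last step left them, time stands still between calls to the robot, and variables do not carry over. Pictures are saved under pics/ and viewed, and the job is handed in when it is done.

Besides the shell and the picture viewer there is one more tool, called after ">>>" by a JSON object that holds its "name" and its "arguments", one argument or row to a line. arm_command: Moves the arm, as the interface text tells. Its arguments: {"type":"object","properties":{"increments":{"type":"array","items":{"type":"array","items":{"type":"array","items":{"type":"number"}}}},"newtons":{"type":"number"}},"required":["increments"]}

```bash
ls; mkdir -p pics
python3 - <<'E'
from rig import arm, grab_frame
import cv2
print(arm.sense())
for n in ("scene","top","wrist"):
    f=grab_frame(n); cv2.imwrite(f"pics/{n}0.png",f["frame"]); print(n,f["mtx"].tolist(),f["distortion"],(f.get("cam_to_world") if "cam_to_world" in f else f["T_tool_cam"]))
E
```

```text
pics
{'clock': 0.0, 'qpos': array([ 1.0918388 ,  0.33391983,  0.03988296,  1.46628526, -0.01341038,
        1.34328366, -0.05850263]), 'joint_vel': array([-1.00701902e-05, -1.02865640e-03,  4.17663174e-05, -2.85639441e-05,
       -2.34880236e-03, -5.87877617e-04, -5.85327898e-04]), 'joint_torque': array([-2.57721258e-04, -6.56359792e+01,  1.33446213e+00, -4.03794980e+01,
       -5.99249080e-02,  4.50982049e-02,  1.78668752e-04]), 'position': array([ 0.24074752, -0.60326421,  0.22164678]), 'tcp_rot': array([-3.08358892e+00, -5.92598021e-01,  6.42246398e-04]), 'force': array([0.1023771 , 0.03632975, 0.25499191]), 'wrist_torque': array([-0.03450334,  0.00256466, -0.01250418]), 'finger_gap': 0.998336954613245}
scene [[494.7250252626969, 0.0, 321.3885334695671], [0.0, 494.7250252626969, 248.5158999068328], [0.0, 0.0, 1.0]] [0.02119981 0.         0.         0.         0.        ] [[ 0.71668623  0.4839803  -0.50211942  1.03579648]
 [ 0.69725009 -0.48254811  0.53008456 -0.52975371]
 [ 0.01425371 -0.73000711 -0.68329089  0.75997503]
 [ 0.          0.          0.          1.        ]]
top [[624.424462249073, 0.0, 310.4739581374086], [0.0, 624.424462249073, 241.60591021986983], [0.0, 0.0, 1.0]] [-0.0664379  0.         0.         0.         0.       ] [[ 0.01262873 -0.98396999  0.17788639  0.35853182]
 [-0.99990808 -0.01330516 -0.00261015 -0.00729371]
 [ 0.00493512 -0.17783707 -0.98404757  1.40300548]
 [ 0.          0.          0.          1.        ]]
wrist [[422.6505072337215, 0.0, 323.42571656540144], [0.0, 422.6505072337215, 245.9004448046014], [0.0, 0.0, 1.0]] [0.03460042 0.         0.         0.         0.        ] [[-6.18898290e-04 -9.64431536e-01 -2.64332045e-01  7.12024801e-02]
 [ 9.99999699e-01 -4.73024670e-04 -6.15506887e-04 -1.77442175e-03]
 [ 4.68578674e-04 -2.64332347e-01  9.64431538e-01 -1.63694230e-01]
 [ 0.00000000e+00  0.00000000e+00  0.00000000e+00  1.00000000e+00]]
```

View pics/scene0.png

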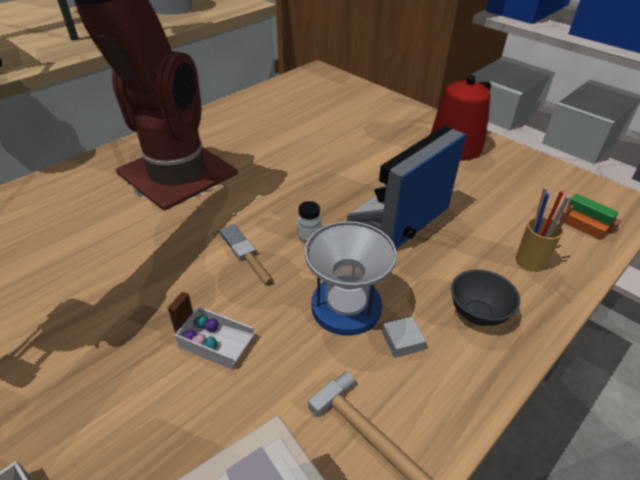

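View pics/top0.png

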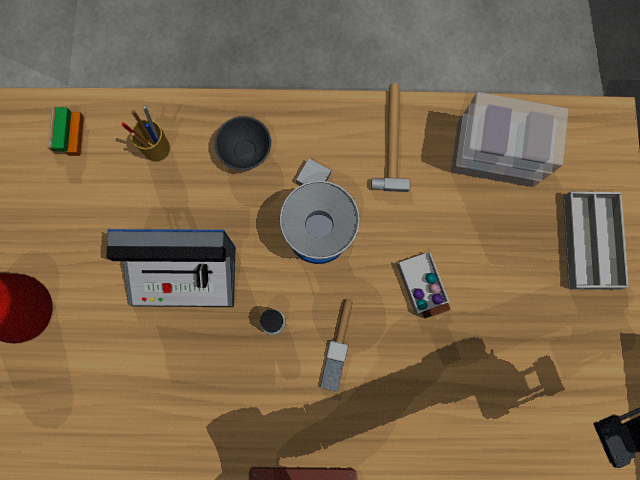

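View pics/wrist0.png

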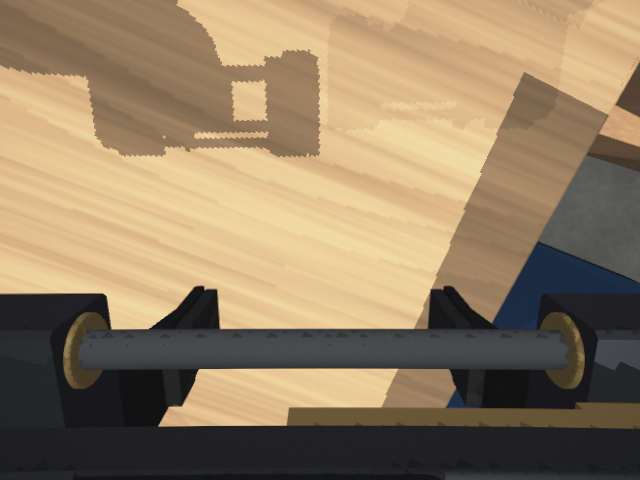

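```bash
cat > h.py <<'E'
import numpy as np, cv2
from rig import arm, grab_frame
from scipy.spatial.transform import Rotation as R
def pose():
    s=arm.sense(); T=np.eye(4); T[:3,:3]=R.from_rotvec(s["tcp_rot"]).as_matrix(); T[:3,3]=s["position"]; return T
def shot(n):
    T=pose(); f=grab_frame(n)
    f["T"]=np.array(f["cam_to_world"]) if n!="wrist" else T@np.array(f["T_tool_cam"])
    return f
def ray(f,uv):
    p=cv2.undistortPoints(np.array([[uv]],float),np.array(f["mtx"]),np.array(f["distortion"]))[0,0]
    d=f["T"][:3,:3]@np.array([p[0],p[1],1]); return f["T"][:3,3],d/np.linalg.norm(d)
def onz(f,uv,z):
    o,d=ray(f,uv); return o+d*(z-o[2])/d[2]
def proj(f,P):
    Ti=np.linalg.inv(f["T"]); r,_=cv2.Rodrigues(Ti[:3,:3])
    return cv2.projectPoints(np.array(P,float).reshape(-1,3),r,Ti[:3,3],np.array(f["mtx"]),np.array(f["distortion"]))[0].reshape(-1,2)
def tri(f1,a,f2,b):
    o1,d1=ray(f1,a);o2,d2=ray(f2,b)
    A=np.stack([d1,-d2],1); t=np.linalg.lstsq(A,o2-o1,rcond=None)[0]
    p,q=o1+d1*t[0],o2+d2*t[1]; return (p+q)/2,np.linalg.norm(p-q)
def crop(f,name,x,y,w,h,s): cv2.imwrite(f"pics/{name}.png",cv2.resize(f["frame"][y:y+h,x:x+w],None,fx=s,fy=s,interpolation=cv2.INTER_CUBIC))
E
python3 - <<'E'
from h import *
t=shot("top");s=shot("scene")
crop(t,"t_scoop",380,235,90,90,6); crop(t,"t_con",95,220,150,100,5); crop(s,"s_scoop",160,285,100,90,6)
crop(s,"s_con",335,130,140,120,5)
# funnel rim ellipse
for f,(x,y,w,h) in ((t,(270,170,100,100)),(s,(295,215,110,90))):
    g=cv2.cvtColor(f["frame"],cv2.COLOR_BGR2HSV)[y:y+h,x:x+w]
    m=((g[...,1]<50)&(g[...,2]>70)).astype(np.uint8)
    m=cv2.morphologyEx(m,cv2.MORPH_OPEN,np.ones((3,3)))
    c=max(cv2.findContours(m,cv2.RETR_EXTERNAL,cv2.CHAIN_APPROX_NONE)[0],key=cv2.contourArea)
    hh=cv2.convexHull(c); e=cv2.fitEllipse(hh); e=((e[0][0]+x,e[0][1]+y),)+e[1:]
    print(e, onz(f,e[0],.156))
# blue base
f=s;g=cv2.cvtColor(f["frame"],cv2.COLOR_BGR2HSV)
E
```

```text
((319.3847885131836, 213.70977401733398), (79.3022232055664, 91.71072387695312), 1.9157994985580444) [ 0.64220614 -0.02810233  0.156     ]
((345.94075775146484, 256.78189849853516), (87.06062316894531, 117.81439208984375), 137.53396606445312) [ 0.63724862 -0.04587858  0.156     ]
```

View pics/t_scoop.png

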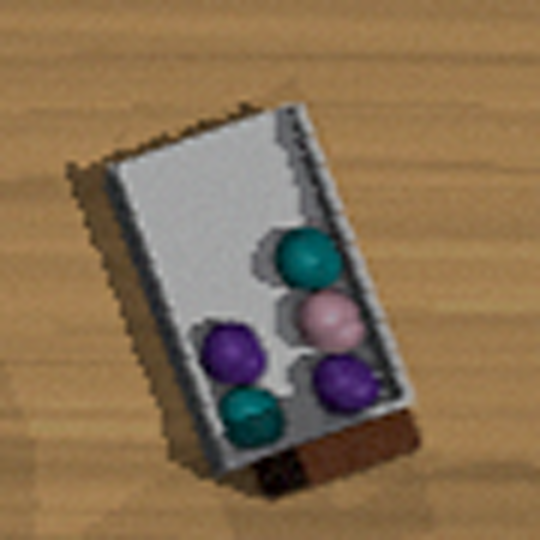

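View pics/t_con.png

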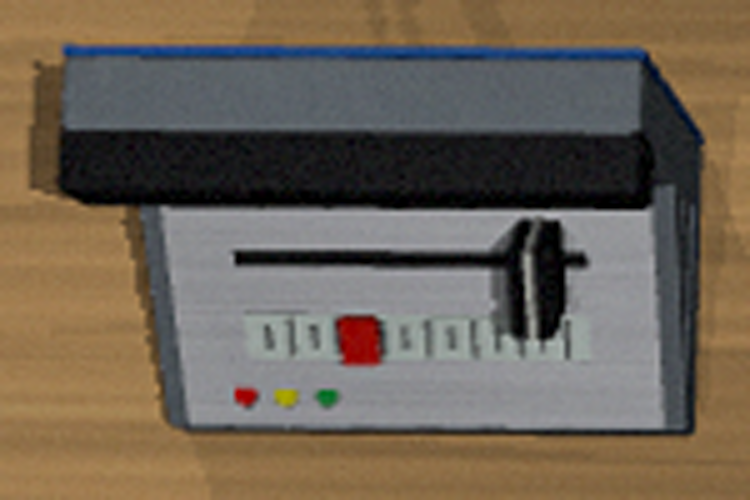

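View pics/s_scoop.png

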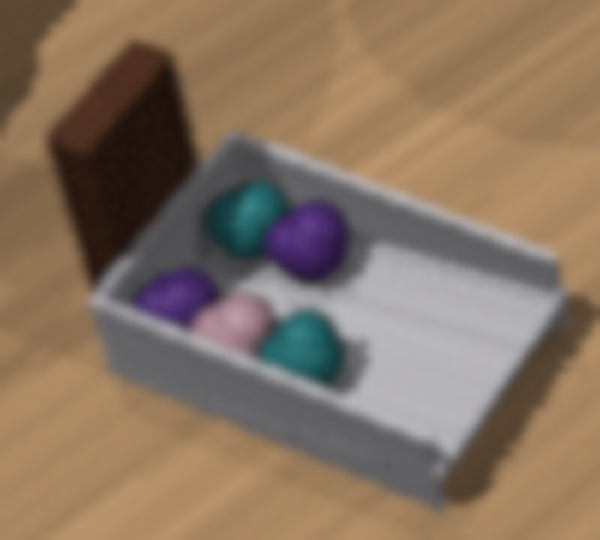

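Run:
```python
from h import *
t=shot("top");s=shot("scene")
print("grip top from scene")
P=[onz(s,(160+x/6,285+y/6),.088) for x,y in ((50,135),(135,42),(172,62),(85,150))]
for p in P: print(p.round(4))
print("mean",np.mean(P,0).round(4)); 
P=np.array(P); a=(P[1]-P[0]+P[2]-P[3])/2; print("y-axis dir",a, np.linalg.norm(a), (P[3]-P[0]+P[2]-P[1])/2)
print("walls from top")
for z in (.036,.04):
    Q=np.array([onz(t,(380+x/6,235+y/6),z) for x,y in ((115,165),(297,104),(407,395),(222,468))])
    print(Q.round(4), Q.mean(0).round(4)); ax=(Q[0]-Q[3]+Q[1]-Q[2])/2; print(ax,np.linalg.norm(ax),np.degrees(np.arctan2(ax[1],ax[0])), np.linalg.norm((Q[0]-Q[1]+Q[3]-Q[2])/2))
print("walls scene")
Q=np.array([onz(s,(160+x/6,285+y/6),.036) for x,y in ((562,255),(445,465),(95,298),(238,135))]); print(Q.round(4)); 
# console
c=lambda x,y:(95+x/5,220+y/5)
print("front edge bottom/..",onz(t,c(185,430),.0),onz(t,c(692,432),.0))
crop(t,"t_fun",265,150,110,120,5); crop(s,"s_fun",290,210,150,130,5)
```

```text
grip top from scene
[ 0.4582 -0.3064  0.088 ]
[ 0.4451 -0.2683  0.088 ]
[ 0.4596 -0.2651  0.088 ]
[ 0.4702 -0.3024  0.088 ]
mean [ 0.4582 -0.2855  0.088 ]
y-axis dir [-0.01185838  0.03770721  0.        ] 0.03952789738673218 [0.01324799 0.00355217 0.        ]
walls from top
[[ 0.5613 -0.208   0.036 ]
 [ 0.585  -0.2761  0.036 ]
 [ 0.4775 -0.3145  0.036 ]
 [ 0.4501 -0.2459  0.036 ]] [ 0.5184 -0.2611  0.036 ]
[0.10933517 0.03813951 0.        ] 0.11579637807324546 19.23036071744815 0.07290324791880459
[[ 0.5607 -0.2075  0.04  ]
 [ 0.5843 -0.2753  0.04  ]
 [ 0.4771 -0.3136  0.04  ]
 [ 0.4498 -0.2452  0.04  ]] [ 0.518  -0.2604  0.04  ]
[0.10901524 0.03802791 0.        ] 0.11545754584459655 19.230360717448136 0.07268992544379207
walls scene
[[ 0.5635 -0.2067  0.036 ]
 [ 0.5974 -0.2784  0.036 ]
 [ 0.4771 -0.3149  0.036 ]
 [ 0.4551 -0.2478  0.036 ]]
front edge bottom/.. [0.45936004 0.38903144 0.        ] [0.46209164 0.16003843 0.        ]
```

View pics/t_fun.png

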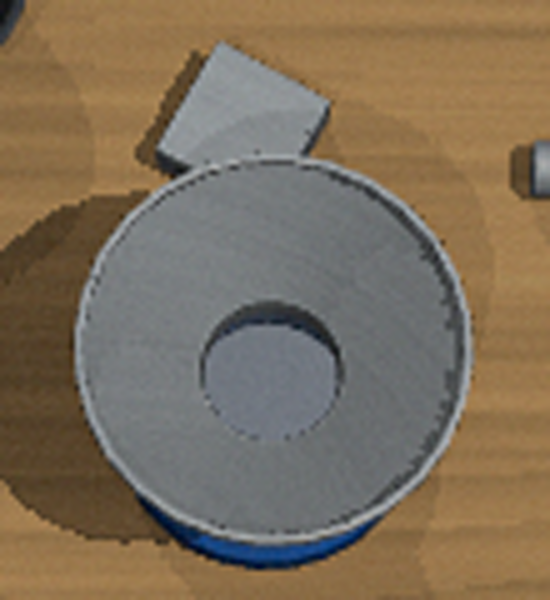

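View pics/s_fun.png

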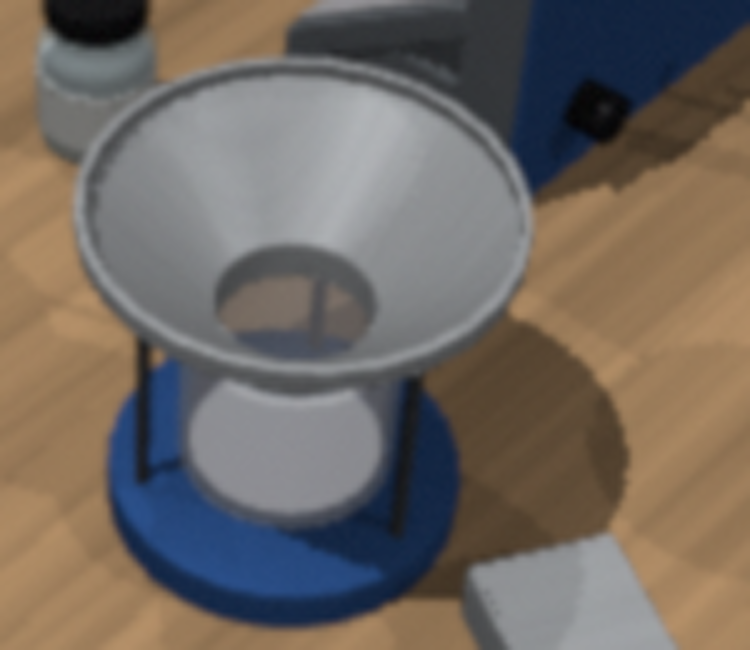

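View pics/s_con.png

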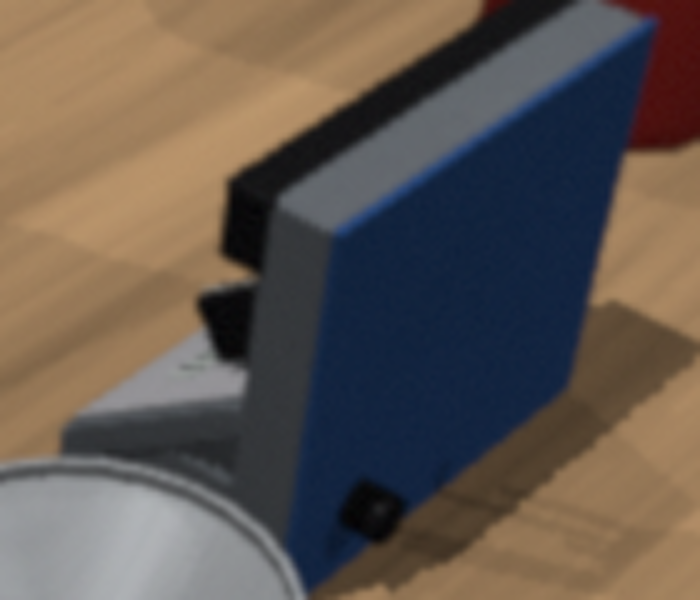

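```bash
cat >> h.py <<'E'
def down(p,az):  # tool pointing down, tool y at azimuth az(deg)
    a=np.radians(az); y=np.array([np.cos(a),np.sin(a),0]); z=np.array([0,0,-1.]); x=np.cross(y,z)
    T=np.eye(4); T[:3,:3]=np.stack([x,y,z],1); T[:3,3]=p; return T
from scipy.linalg import logm,expm
def rows(T0,T1,n=None,dec=(2,3)):
    D=np.linalg.inv(T0)@T1
    w=R.from_matrix(D[:3,:3]).as_rotvec()
    if n is None: n=int(max(np.ceil(np.linalg.norm(D[:3,3])/.040),np.ceil(np.linalg.norm(w)/.12),1))
    L=np.real(logm(D)); E=expm(L/n)
    t=(E[:3,3]*100).round(dec[0]); r=R.from_matrix(E[:3,:3]).as_rotvec().round(dec[1])
    print("N",n,[*t.tolist(),*r.tolist()])
E
python3 - <<'E'
from h import *
t=shot("top");s=shot("scene")
print(onz(t,(319.7,219.8),.156), onz(s,(350.8,253.4),.156))
# rim edge points: diametric pts
c=lambda x,y:(265+x/5,150+y/5)
for p in ((75,345),(472,345),(275,155),(275,543)): print(onz(t,c(*p),.156))
T1=down([.457,-.2845,.15],19); print(arm.sense()["clock"]); rows(pose(),T1); rows(pose(),down([.457,-.2845,.15],199))
E
```

```text
[ 0.62946792 -0.0288739   0.156     ] [ 0.6375504  -0.03339376  0.156     ]
[0.63003483 0.05223823 0.156     ]
[ 0.63227105 -0.11003524  0.156     ]
[ 0.71152116 -0.02868391  0.156     ]
[ 0.54933586 -0.03028077  0.156     ]
0.45
N 13 [3.25, 0.35, 0.56, -0.0, -0.0, -0.117]
N 14 [0.68, -3.0, 0.52, -0.0, 0.0, 0.116]
```

>>> {"name": "arm_command", "arguments": {
  "increments": [
    [[3.25, 0.35, 0.56, 0, 0, -0.117, -1], [3.25, 0.35, 0.56, 0, 0, -0.117, -1], [3.25, 0.35, 0.56, 0, 0, -0.117, -1], [3.25, 0.35, 0.56, 0, 0, -0.117, -1], [3.25, 0.35, 0.56, 0, 0, -0.117, -1], [3.25, 0.35, 0.56, 0, 0, -0.117, -1], [3.25, 0.35, 0.56, 0, 0, -0.117, -1], [3.25, 0.35, 0.56, 0, 0, -0.117, -1], [3.25, 0.35, 0.56, 0, 0, -0.117, -1], [3.25, 0.35, 0.56, 0, 0, -0.117, -1], [3.25, 0.35, 0.56, 0, 0, -0.117, -1], [3.25, 0.35, 0.56, 0, 0, -0.117, -1]]
  ]
}}

```text
clock: 1.45
position: [0.4616, -0.3155, 0.1551]
tcp_rot: [1.964, 2.451, 0.001]
force: [0.1, 0.5, -0.0]
finger_gap: 1.001
```

Run:
```python
from h import *
w=shot("wrist"); cv2.imwrite("pics/w1.png",w["frame"]); s=arm.sense(); print(s["qpos"].round(3),s["position"],s["tcp_rot"],s["clock"]); rows(pose(),down([.457,-.2845,.15],19))
```

```text
[ 0.824  0.215 -0.357  1.769  0.078  1.174  0.679] [ 0.46210329 -0.30794577  0.1540923 ] [-1.94392446 -2.46390319 -0.0036821 ] 1.5
N 1 [2.4, 0.05, 0.42, 0.0, -0.004, -0.097]
```

View pics/w1.png

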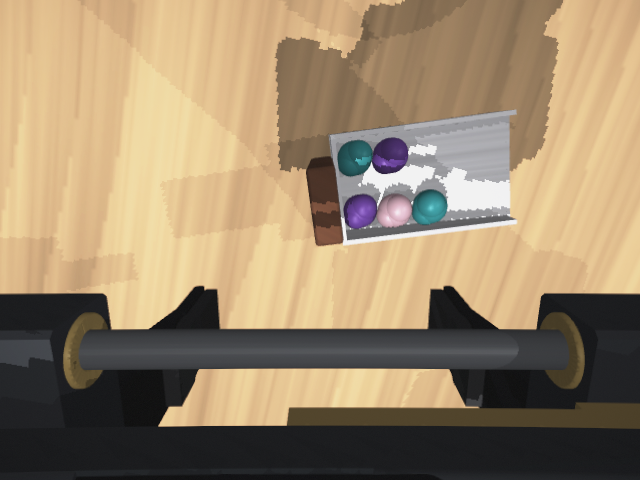

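>>> {"name": "arm_command", "arguments": {
  "increments": [
    [[2.4, 0.05, 0.4, 0, -0.004, -0.097, -1], [0, 0, 0, 0, 0, 0, -1], [0, 0, 0, 0, 0, 0, -1]]
  ]
}}

```text
clock: 1.75
position: [0.4563, -0.293, 0.1516]
tcp_rot: [1.849, 2.536, -0.004]
force: [0.4, -0.1, 0.5]
finger_gap: 0.997
```

Run:
```python
from h import *
w=shot("wrist"); cv2.imwrite("pics/w2.png",w["frame"]); s=arm.sense(); print(s["qpos"].round(3),s["position"],s["tcp_rot"],s["clock"]); 
g=cv2.cvtColor(w["frame"],cv2.COLOR_BGR2HSV)
crop(w,"w2c",290,80,260,180,3)
np.save("w2T.npy",w["T"])
```

```text
[ 0.822  0.189 -0.371  1.805  0.078  1.158  0.734] [ 0.4562387  -0.29418942  0.15169097] [ 1.85151968  2.53340776 -0.00446271] 1.8
```

View pics/w2.png

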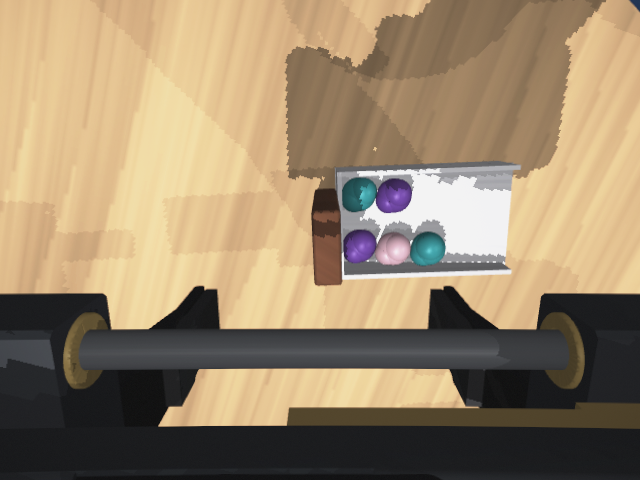

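Run:
```python
from h import *
w=cv2.imread("pics/w2.png"); cv2.imwrite("pics/w2c.png",cv2.resize(w[170:300,290:420],None,fx=4.6,fy=4.6,interpolation=cv2.INTER_CUBIC))
```

```text
(no output)
```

View pics/w2c.png

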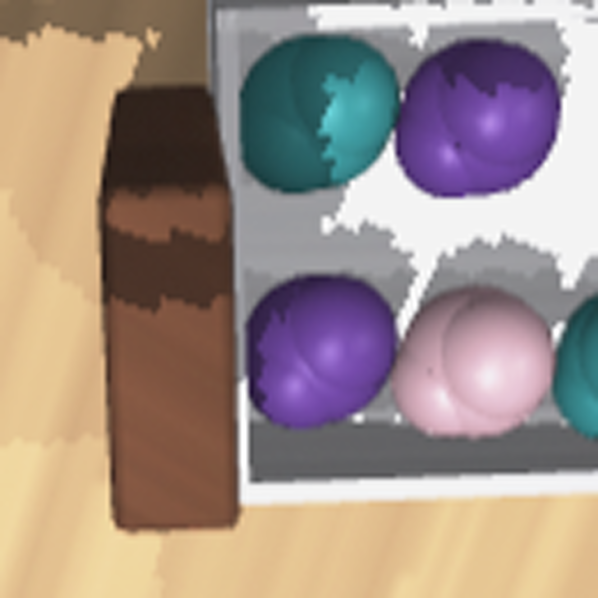

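Run:
```python
from h import *
f=shot("wrist"); print(f["T"][:3,3]-np.load("w2T.npy")[:3,3])
P=np.array([onz(f,(290+x/4.6,170+y/4.6),.088) for x,y in ((103,187),(230,187),(241,525),(115,528))]); print(P.round(4))
c=P.mean(0); a=(P[0]-P[3]+P[1]-P[2])/2; az=np.degrees(np.arctan2(-a[0],a[1])); print(c,np.linalg.norm(a),az)
for g in ([c[0],c[1],.11],[c[0],c[1],.049]): rows(pose(),down(g,az))
```

```text
[ 7.97281113e-05 -1.07837329e-03  8.88403558e-05]
[[ 0.4398 -0.2665  0.088 ]
 [ 0.4542 -0.2619  0.088 ]
 [ 0.4688 -0.302   0.088 ]
 [ 0.454  -0.3071  0.088 ]]
[ 0.45421632 -0.2843991   0.088     ] 0.04286953013052365 19.65307813240024
N 2 [0.53, 0.07, 2.08, -0.0, 0.002, -0.018]
N 3 [0.36, 0.05, 3.42, -0.0, 0.002, -0.012]
```

>>> {"name": "arm_command", "arguments": {
  "increments": [
    [[0.5, 0.07, 2.0, 0, 0.002, -0.018, -1], [0.5, 0.07, 2.0, 0, 0.002, -0.018, -1], [0, 0, 0, 0, 0, 0, -1], [0, 0, 0, 0, 0, 0, -1]]
  ]
}}

```text
clock: 2.18
position: [0.4539, -0.2845, 0.1109]
tcp_rot: [-1.808, -2.567, 0.0]
force: [-0.0, -0.8, 0.3]
finger_gap: 1.001
```

Run:
```python
from h import *
f=shot("wrist"); cv2.imwrite("pics/w3.png",f["frame"]); rows(pose(),down([.4542,-.2844,.049],19.5))
```

```text
N 2 [0.03, -0.01, 3.14, -0.0, 0.0, 0.002]
```

View pics/w3.png

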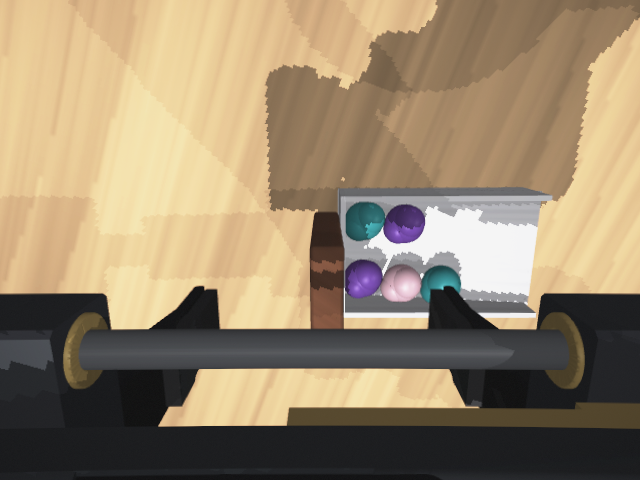

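>>> {"name": "arm_command", "arguments": {
  "increments": [
    [[0, 0, 2.1, 0, 0, 0, -1], [0, 0, 2.1, 0, 0, 0, -1], [0, 0, 2.0, 0, 0, 0, -1], [0, 0, 0, 0, 0, 0, -1], [0, 0, 0, 0, 0, 0, 1], [0, 0, 0, 0, 0, 0, 1], [0, 0, 0, 0, 0, 0, 1], [0, 0, 0, 0, 0, 0, 1], [0, 0, 0, 0, 0, 0, 1], [0, 0, 0, 0, 0, 0, 1]]
  ],
  "newtons": 45
}}

```text
clock: 3.07
position: [0.4547, -0.2841, 0.05]
tcp_rot: [1.806, 2.57, -0.0]
force: [-0.4, -0.2, -0.4]
finger_gap: 0.631
```

Run:
```python
from h import *
s=arm.sense(); print(s["qpos"].round(3),s["position"].round(4),s["force"],s["finger_gap"],s["clock"])
f=shot("scene"); crop(f,"s4",60,150,360,240,2)
```

```text
[ 0.801  0.291 -0.372  1.916  0.128  0.956  0.716] [ 0.4547 -0.2841  0.05  ] [-0.40513915 -0.2257418  -0.37967799] 0.6309102474900994 3.0667
```

View pics/s4.png

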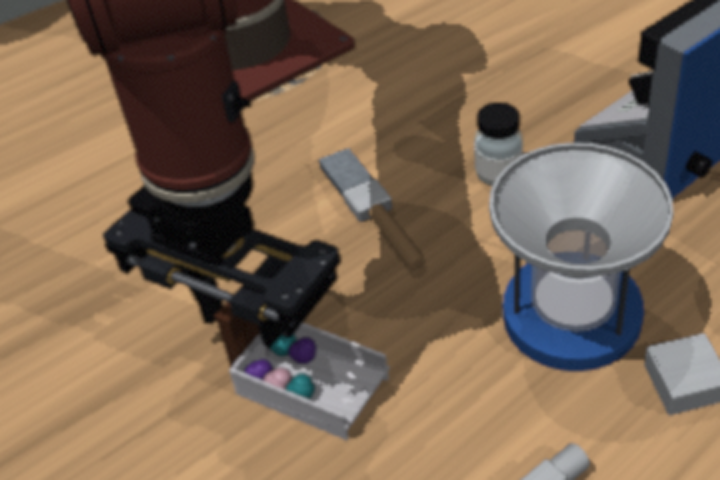

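>>> {"name": "arm_command", "arguments": {
  "increments": [
    [[0, 0, 0, 0, 0, 0, 1], [0, 0, 0, 0, 0, 0, 1], [0, 0, 0, 0, 0, 0, 1], [0, 0, 0, 0, 0, 0, 1], [0, 0, 0, 0, 0, 0, 1], [0, 0, 0, 0, 0, 0, 1], [0, 0, 0, 0, 0, 0, 1], [0, 0, 0, 0, 0, 0, 1], [0, 0, 0, 0, 0, 0, 1], [0, 0, 0, 0, 0, 0, 1]]
  ],
  "newtons": 45
}}

```text
clock: 3.95
position: [0.4545, -0.2839, 0.0493]
tcp_rot: [-1.806, -2.571, 0.0]
force: [0.6, 0.1, -0.5]
finger_gap: 0.181
```

>>> {"name": "arm_command", "arguments": {
  "increments": [
    [[0, 0, -1, 0, 0, 0, 1], [0, 0, -2, 0, 0, 0, 1], [0, 0, -2.5, 0, 0, 0, 1], [0, 0, -2.5, 0, 0, 0, 1], [0, 0, -2.5, 0, 0, 0, 1], [0, 0, -2.5, 0, 0, 0, 1], [0, 0, -2.5, 0, 0, 0, 1], [0, 0, -2, 0, 0, 0, 1], [0, 0, -1, 0, 0, 0, 1], [0, 0, 0, 0, 0, 0, 1]]
  ]
}}

```text
clock: 4.78
position: [0.4553, -0.2843, 0.2369]
tcp_rot: [1.804, 2.568, -0.0]
force: [0.6, -0.7, -3.1]
finger_gap: 0.179
```

Run:
```python
from h import *
s=arm.sense(); print(s["qpos"].round(3),s["position"].round(4),s["force"],s["finger_gap"],s["clock"])
rows(pose(),down([.590,-.187,.232],75),16)
f=shot("scene"); crop(f,"s5",60,100,360,240,2)
```

```text
[ 0.828  0.117 -0.382  1.706  0.046  1.324  0.784] [ 0.4553 -0.2843  0.2369] [ 0.55046739 -0.71869861 -3.09721347] 0.17930698265705378 4.7833
N 16 [-0.18, 1.06, 0.03, 0.0, 0.0, -0.06]
```

View pics/s5.png

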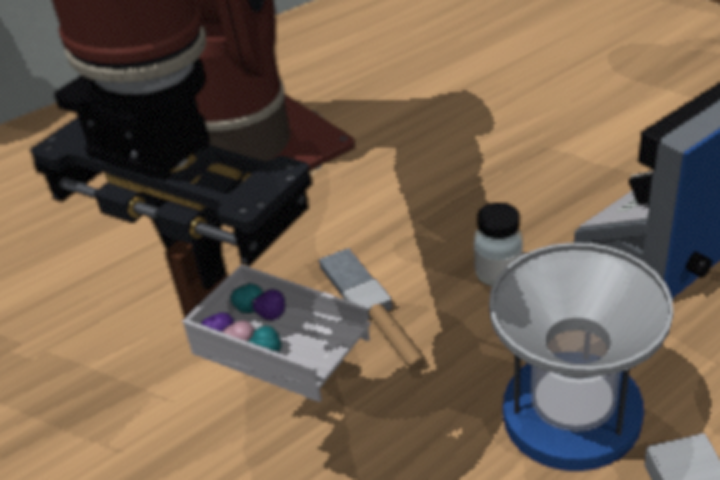

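>>> {"name": "arm_command", "arguments": {
  "increments": [
    [[-0.18, 1.06, 0, 0, 0, -0.06, 1], [-0.18, 1.06, 0, 0, 0, -0.06, 1], [-0.18, 1.06, 0, 0, 0, -0.06, 1], [-0.18, 1.06, 0, 0, 0, -0.06, 1], [-0.18, 1.06, 0, 0, 0, -0.06, 1], [-0.18, 1.06, 0, 0, 0, -0.06, 1], [-0.18, 1.06, 0, 0, 0, -0.06, 1], [-0.18, 1.06, 0, 0, 0, -0.06, 1], [-0.18, 1.06, 0, 0, 0, -0.06, 1], [-0.18, 1.06, 0, 0, 0, -0.06, 1], [-0.18, 1.06, 0, 0, 0, -0.06, 1], [-0.18, 1.06, 0, 0, 0, -0.06, 1]]
  ]
}}

```text
clock: 5.83
position: [0.5643, -0.222, 0.2319]
tcp_rot: [-0.779, -3.04, -0.001]
force: [0.2, -0.3, -3.1]
finger_gap: 0.183
```

>>> {"name": "arm_command", "arguments": {
  "increments": [
    [[-0.18, 1.06, 0.0, 0, 0, -0.06, 1], [-0.18, 1.06, 0.0, 0, 0, -0.06, 1], [-0.18, 1.06, 0.0, 0, 0, -0.06, 1], [-0.18, 1.06, 0.0, 0, 0, -0.06, 1], [0, 0, 0, 0, 0, 0, 1], [0, 0, 0, 0, 0, 0, 1]]
  ]
}}

```text
clock: 6.33
position: [0.5879, -0.1862, 0.2326]
tcp_rot: [-0.415, -3.111, -0.001]
force: [-0.7, -0.2, -2.6]
finger_gap: 0.181
```

Run:
```python
from h import *
s=arm.sense(); print(s["qpos"].round(3),s["position"].round(4),s["force"],s["finger_gap"],s["clock"])
rows(pose(),down([.590,-.187,.232],75))
T=pose(); print((T@np.array([0,.128,.029,1])).round(4))
f=shot("scene"); crop(f,"s6",150,100,360,240,2)
f=shot("top"); crop(f,"t6",230,130,200,200,3)
```

```text
[ 0.682  0.315 -0.561  1.509  0.169  1.369  1.414] [ 0.5879 -0.1862  0.2326] [-0.73577772 -0.21290518 -2.55384977] 0.18057776445649354 6.3333
N 1 [-0.23, -0.02, 0.06, 0.0, -0.003, -0.004]
[ 0.6213 -0.0626  0.2036  1.    ]
```

View pics/s6.png

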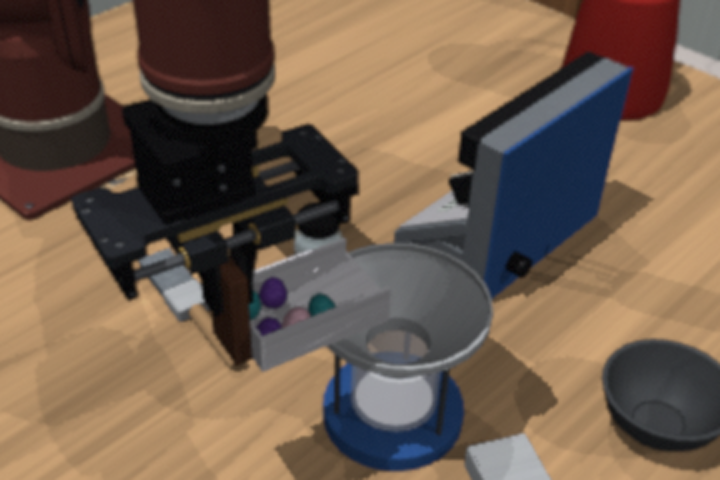

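View pics/t6.png

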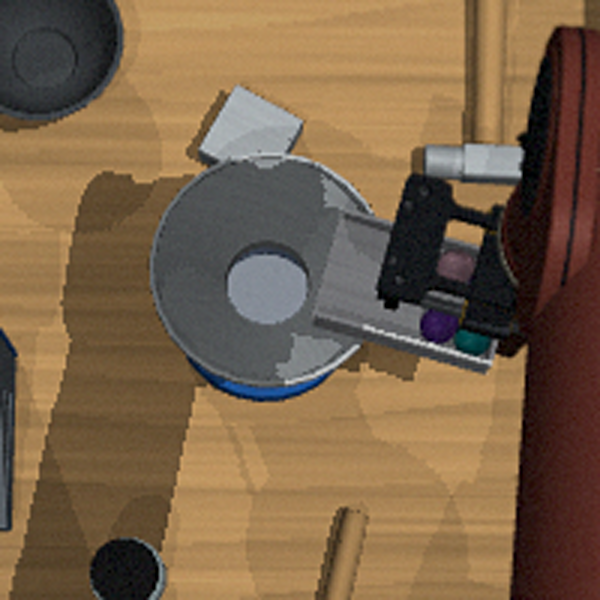

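>>> {"name": "arm_command", "arguments": {
  "increments": [
    [[0, 0, 0.7, 0, 0, 0, 1], [0, 0, 0.8, 0, 0, 0, 1], [0, 0.2, -0.76, 0.06, 0, 0, 1], [0, 0.2, -0.76, 0.06, 0, 0, 1], [0, 0.2, -0.76, 0.06, 0, 0, 1], [0, 0.2, -0.76, 0.06, 0, 0, 1], [0, 0.2, -0.76, 0.06, 0, 0, 1], [0, 0.2, -0.76, 0.06, 0, 0, 1], [0, 0, 0, 0, 0, 0, 1], [0, 0, 0, 0, 0, 0, 1]]
  ]
}}

```text
clock: 7.27
position: [0.5935, -0.1676, 0.2613]
tcp_rot: [-0.398, -3.019, 0.546]
force: [0.4, 0.5, -3.5]
finger_gap: 0.181
```

Run:
```python
from h import *
s=arm.sense(); print(s["qpos"].round(3),s["position"].round(4),s["force"],s["finger_gap"],s["clock"])
T=pose(); print((T@np.array([0,.128,.029,1])).round(4), T[:3,:3].round(3))
f=shot("scene"); crop(f,"s7",150,100,360,240,2)
f=shot("top"); crop(f,"t7",230,130,200,200,3)
```

```text
[ 0.424  0.335 -0.549  1.473  0.505  1.529  1.137] [ 0.5935 -0.1676  0.2613] [ 0.36157011  0.45930364 -3.45437949] 0.18092002889224262 7.2667
[ 0.6219 -0.0616  0.1893  1.    ] [[-0.966  0.243 -0.092]
 [ 0.26   0.905 -0.338]
 [ 0.001 -0.351 -0.937]]
```

View pics/s7.png

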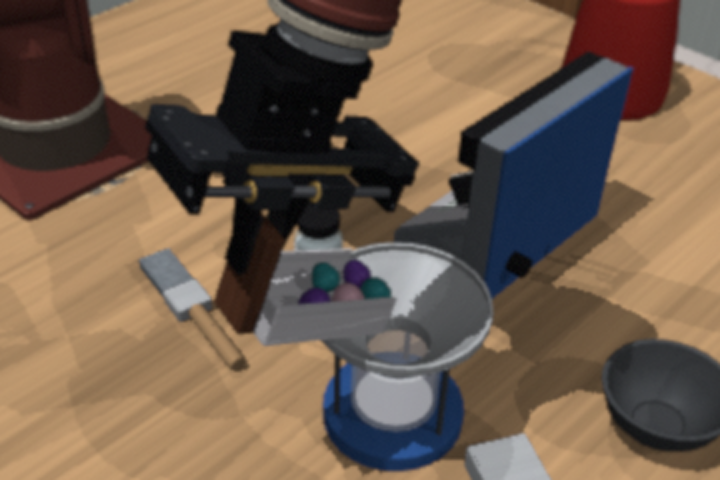

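>>> {"name": "arm_command", "arguments": {
  "increments": [
    [[0, 0.2, -0.32, 0.04, 0, 0, 1], [0, 0.2, -0.32, 0.04, 0, 0, 1], [0, 0.2, -0.32, 0.04, 0, 0, 1], [0, 0.2, -0.32, 0.04, 0, 0, 1], [0, 0.2, -0.32, 0.04, 0, 0, 1], [0, 0, 0, 0, 0, 0, 1], [0, 0, 0, 0, 0, 0, 1], [0, 0, 0, 0, 0, 0, 1]]
  ]
}}

```text
clock: 8.03
position: [0.5972, -0.155, 0.2725]
tcp_rot: [-0.393, -2.925, 0.839]
force: [0.1, -0.2, -1.5]
finger_gap: 0.176
```

Run:
```python
from h import *
s=arm.sense(); print(s["qpos"].round(3),s["position"].round(4),s["force"],s["finger_gap"],s["clock"])
T=pose(); print((T@np.array([0,.128,.029,1])).round(4), T[:3,:3].round(3))
f=shot("scene"); crop(f,"s8",150,100,360,240,2)
```

```text
[ 0.281  0.389 -0.536  1.449  0.676  1.655  1.008] [ 0.5972 -0.155   0.2725] [ 0.06583544 -0.24914279 -1.52946023] 0.17619438013993546 8.0333
[ 0.6218 -0.0652  0.18    1.    ] [[-0.965  0.224 -0.14 ]
 [ 0.264  0.818 -0.511]
 [ 0.    -0.53  -0.848]]
```

View pics/s8.png

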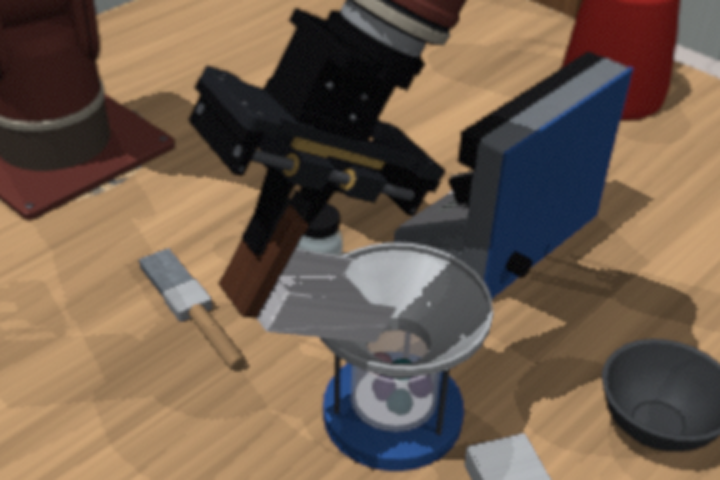

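Run:
```python
from h import *
f=shot("scene"); crop(f,"s9",310,250,80,80,7)
f=shot("top"); crop(f,"t9",270,180,120,90,6)
```

```text
(no output)
```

View pics/s9.png

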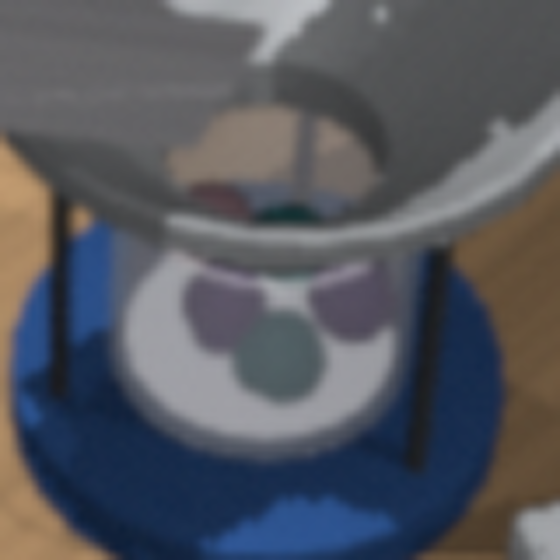

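View pics/t9.png

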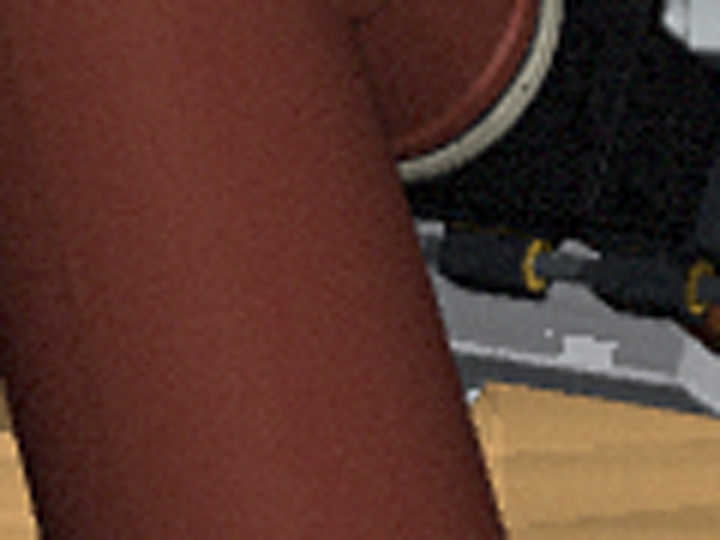

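Run:
```python
from h import *
T=pose(); T[2,3]+=.04
A=down([.575,-.20,.25],75); B=down([.4545,-.2844,.24],19.5)
rows(T,A,8); rows(A,B,14); print(arm.sense()["clock"])
```

```text
N 8 [0.12, -0.35, 0.95, -0.07, -0.0, -0.001]
N 14 [0.27, -1.06, 0.07, 0.0, 0.0, 0.069]
8.1833
```

>>> {"name": "arm_command", "arguments": {
  "increments": [
    [[0, -1.05, -1.7, 0, 0, 0, 1], [0, -1.05, -1.7, 0, 0, 0, 1], [0.12, -0.35, 0.95, -0.07, 0, 0, 1], [0.12, -0.35, 0.95, -0.07, 0, 0, 1], [0.12, -0.35, 0.95, -0.07, 0, 0, 1], [0.12, -0.35, 0.95, -0.07, 0, 0, 1], [0.12, -0.35, 0.95, -0.07, 0, 0, 1], [0.12, -0.35, 0.95, -0.07, 0, 0, 1], [0.12, -0.35, 0.95, -0.07, 0, 0, 1], [0.12, -0.35, 0.95, -0.07, 0, 0, 1]]
  ]
}}

```text
clock: 9.02
position: [0.5752, -0.1999, 0.2504]
tcp_rot: [0.417, 3.111, 0.004]
force: [0.7, 0.1, -2.0]
finger_gap: 0.179
```

>>> {"name": "arm_command", "arguments": {
  "increments": [
    [[0.27, -1.06, 0.07, 0, 0, 0.069, 1], [0.27, -1.06, 0.07, 0, 0, 0.069, 1], [0.27, -1.06, 0.07, 0, 0, 0.069, 1], [0.27, -1.06, 0.07, 0, 0, 0.069, 1], [0.27, -1.06, 0.07, 0, 0, 0.069, 1], [0.27, -1.06, 0.07, 0, 0, 0.069, 1], [0.27, -1.06, 0.07, 0, 0, 0.069, 1], [0.27, -1.06, 0.07, 0, 0, 0.069, 1], [0.27, -1.06, 0.07, 0, 0, 0.069, 1], [0.27, -1.06, 0.07, 0, 0, 0.069, 1], [0.27, -1.06, 0.07, 0, 0, 0.069, 1], [0.27, -1.06, 0.07, 0, 0, 0.069, 1]]
  ]
}}

```text
clock: 10.02
position: [0.475, -0.2795, 0.2417]
tcp_rot: [1.639, 2.68, -0.001]
force: [0.2, -0.1, -1.3]
finger_gap: 0.181
```

>>> {"name": "arm_command", "arguments": {
  "increments": [
    [[0.27, -1.06, 0.07, 0, 0, 0.069, 1], [0.27, -1.06, 0.07, 0, 0, 0.069, 1], [0, 0, 0, 0, 0, 0, 1], [0, 0, 0, 0, 0, 0, 1]]
  ]
}}

```text
clock: 10.35
position: [0.454, -0.2833, 0.2405]
tcp_rot: [1.813, 2.565, -0.001]
force: [0.8, -0.8, -1.0]
finger_gap: 0.182
```

Run:
```python
from h import *
s=arm.sense(); print(s["qpos"].round(3),s["position"].round(4),s["force"],s["finger_gap"],s["clock"])
print(pose()[:3,:3].round(3)); rows(pose(),down([.4545,-.2844,.07],19.5),6)
f=shot("scene"); crop(f,"s10",60,80,360,240,2)
f=shot("top"); crop(f,"t10",270,180,120,90,6)
```

```text
[ 0.817  0.113 -0.37   1.702  0.042  1.333  0.78 ] [ 0.454  -0.2833  0.2405] [ 0.7822147  -0.75251829 -1.00922644] 0.1824026508963494 10.35
[[-0.334  0.943  0.   ]
 [ 0.943  0.334 -0.001]
 [-0.001  0.    -1.   ]]
N 6 [-0.02, 0.0, 2.84, 0.0, 0.0, -0.0]
```

View pics/s10.png

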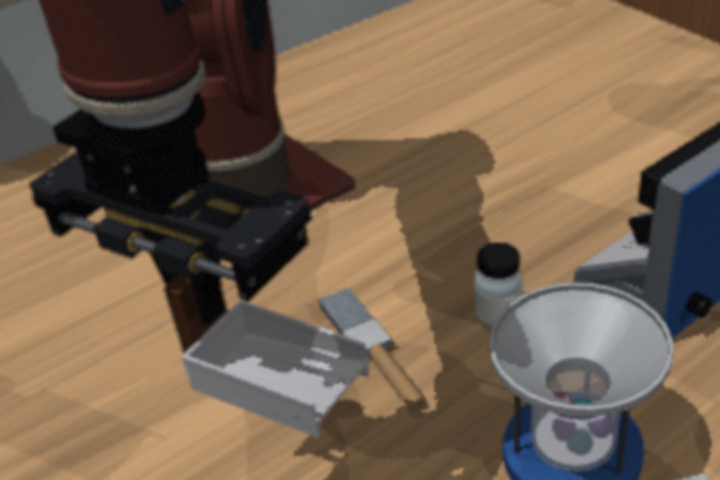

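View pics/t10.png

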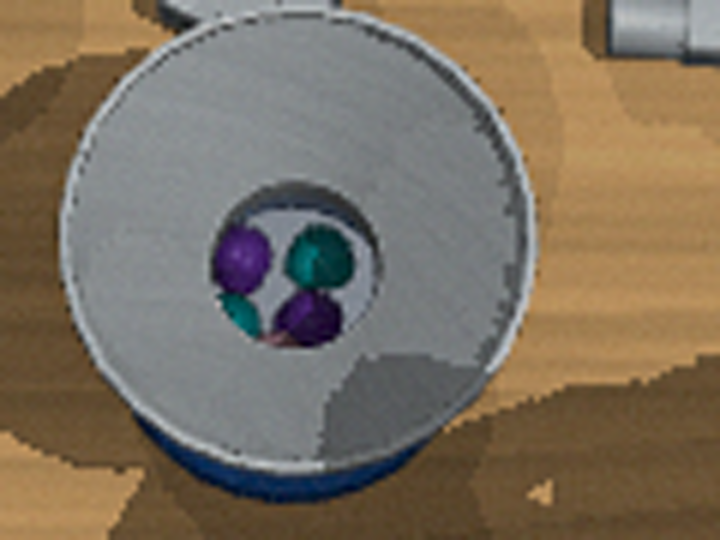

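>>> {"name": "arm_command", "arguments": {
  "increments": [
    [[0, 0, 2.8, 0, 0, 0, 1], [0, 0, 2.8, 0, 0, 0, 1], [0, 0, 2.8, 0, 0, 0, 1], [0, 0, 2.8, 0, 0, 0, 1], [0, 0, 2.8, 0, 0, 0, 1], [0, 0, 2.8, 0, 0, 0, 1], [0, 0, 0.8, 0, 0, 0, 1], [0, 0, 0.6, 0, 0, 0, 1], [0, 0, 0.4, 0, 0, 0, 1], [0, 0, 0.25, 0, 0, 0, 1], [0, 0, 0, 0, 0, 0, 1], [0, 0, 0, 0, 0, 0, 1]]
  ]
}}

```text
clock: 11.45
position: [0.4551, -0.283, 0.0526]
tcp_rot: [1.813, 2.564, -0.0]
force: [0.4, 0.1, -1.4]
finger_gap: 0.18
```

Run:
```python
from h import *
s=arm.sense(); print(s["position"].round(4),s["force"],s["finger_gap"],s["clock"])
```

```text
[ 0.4551 -0.283   0.0526] [ 0.39067957  0.11575486 -1.36389723] 0.17959095195533784 11.45
```

Still carrying the weight, about 3 mm up; lower gently, then open.

>>> {"name": "arm_command", "arguments": {
  "increments": [
    [[0, 0, 0.15, 0, 0, 0, 1], [0, 0, 0.15, 0, 0, 0, 1], [0, 0, 0, 0, 0, 0, 1], [0, 0, 0, 0, 0, 0, 1]]
  ]
}}

```text
clock: 11.78
position: [0.4549, -0.283, 0.0493]
tcp_rot: [1.813, 2.564, -0.0]
force: [-1.0, -0.2, 5.3]
finger_gap: 0.177
```

>>> {"name": "arm_command", "arguments": {
  "increments": [
    [[0, 0, 0, 0, 0, 0, -0.2], [0, 0, 0, 0, 0, 0, -0.2], [0, 0, 0, 0, 0, 0, -0.2], [0, 0, 0, 0, 0, 0, -0.2], [0, 0, 0, 0, 0, 0, -0.2], [0, 0, 0, 0, 0, 0, -0.2], [0, 0, 0, 0, 0, 0, -0.2], [0, 0, -1, 0, 0, 0, -0.2], [0, 0, -3, 0, 0, 0, -0.2], [0, 0, -4, 0, 0, 0, -0.2], [0, 0, -4, 0, 0, 0, -0.2], [0, 0, -4, 0, 0, 0, -0.2]]
  ]
}}

```text
clock: 12.78
position: [0.4541, -0.2822, 0.2111]
tcp_rot: [-1.813, -2.566, 0.0]
force: [0.5, -1.3, 0.5]
finger_gap: 0.597
```

Run:
```python
from h import *
s=arm.sense(); print(s["qpos"].round(3),s["position"].round(4),s["force"],s["finger_gap"],s["clock"])
f=shot("scene"); crop(f,"s11",60,150,360,240,2)
f=shot("top"); crop(f,"t11",95,220,150,100,5)
```

```text
[ 0.817  0.129 -0.374  1.745  0.049  1.276  0.772] [ 0.4541 -0.2822  0.2111] [ 0.53868091 -1.25999352  0.52172742] 0.5971916537573541 12.7833
```

View pics/s11.png

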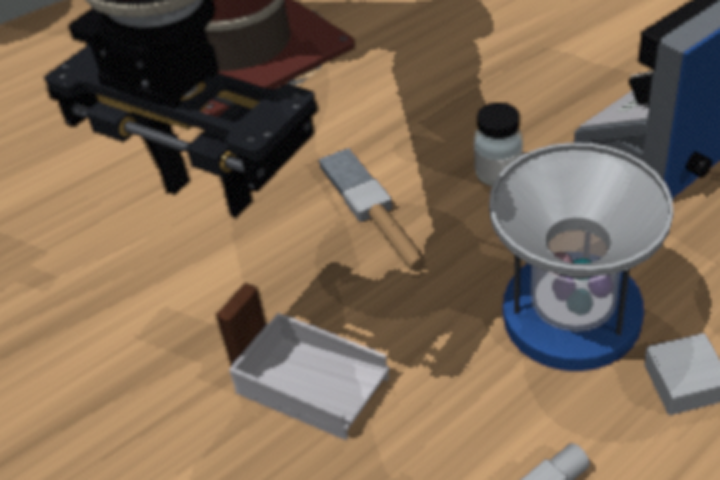

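Run:
```python
from h import *
t=shot("top");s=shot("scene")
print(tri(t,(95+538/5,220+338/5),s,(335+200/5,130+298/5)))
print(tri(t,(95+645/5,220+55/5),s,(335+333/5,130+236/5)))  # head rear top corner right
for z in (.1,.12,.14): print(z,onz(t,(95+540/5,220+280/5),z),onz(t,(95+359/5,220+340/5),z-.05))
```

```text
(array([0.49393973, 0.2155185 , 0.09136194]), np.float64(6.776771941499709e-05))
(array([0.59458275, 0.15952582, 0.20267071]), np.float64(0.0005953701465804079))
0.1 [0.51754568 0.21425728 0.1       ] [0.49617493 0.3008168  0.05      ]
0.12 [0.51510495 0.21085667 0.12      ] [0.4941403  0.29626234 0.07      ]
0.14 [0.51266423 0.20745605 0.14      ] [0.49210567 0.29170788 0.09      ]
```

```bash
cat >> h.py <<'E'
def panel(p,yaw=0.7,tilt=35):
    a=np.radians(yaw); X=np.array([np.cos(a),np.sin(a),0]); Y=np.array([-np.sin(a),np.cos(a),0]); Z=np.array([0,0,1.])
    th=np.radians(tilt); n=-np.sin(th)*X+np.cos(th)*Z
    T=np.eye(4); T[:3,1]=Y; T[:3,2]=-n; T[:3,0]=np.cross(Y,-n); T[:3,3]=p; return T
def path(T,rws):
    for r in rws:
        D=np.eye(4); D[:3,:3]=R.from_rotvec(r[3:6]).as_matrix(); D[:3,3]=np.array(r[:3])/100; T=T@D; print(T[:3,3].round(3))
    return T
E
python3 - <<'E'
from h import *
n=np.array([-.574,0,.819]); S=np.array([.514,.214,.104])
T0=pose(); T1=panel(S+.12*n)
print(T1[:3,3]); rows(T0,T1,16)
D=np.linalg.inv(T0)@T1;E=expm(np.real(logm(D))/16); T=T0
for i in range(16): T=T@E; print(T[:3,3].round(3),T[:3,1].round(2))
E
```

```text
[0.44512 0.214   0.20228]
N 16 [2.06, 2.58, -0.38, -0.024, -0.033, -0.075]
[ 0.472 -0.255  0.214] [0.91 0.4  0.02]
[ 0.488 -0.226  0.218] [0.88 0.47 0.04]
[ 0.5   -0.195  0.221] [0.84 0.54 0.06]
[ 0.511 -0.164  0.224] [0.8  0.6  0.07]
[ 0.519 -0.132  0.227] [0.75 0.66 0.08]
[ 0.524 -0.099  0.229] [0.69 0.72 0.09]
[ 0.527 -0.066  0.23 ] [0.63 0.77 0.1 ]
[ 0.527 -0.033  0.231] [0.57 0.82 0.1 ]
[0.525 0.001 0.231] [0.5  0.86 0.1 ]
[0.52  0.033 0.23 ] [0.43 0.9  0.09]
[0.513 0.066 0.228] [0.36 0.93 0.08]
[0.504 0.098 0.225] [0.29 0.95 0.07]
[0.492 0.128 0.221] [0.21 0.97 0.06]
[0.479 0.158 0.216] [0.14 0.99 0.04]
[0.463 0.187 0.21 ] [0.06 1.   0.02]
[0.445 0.214 0.202] [-0.01  1.   -0.  ]
```

>>> {"name": "arm_command", "arguments": {
  "increments": [
    [[2.06, 2.58, -0.38, -0.024, -0.033, -0.075, -0.2], [2.06, 2.58, -0.38, -0.024, -0.033, -0.075, -0.2], [2.06, 2.58, -0.38, -0.024, -0.033, -0.075, -0.2], [2.06, 2.58, -0.38, -0.024, -0.033, -0.075, -0.2], [2.06, 2.58, -0.38, -0.024, -0.033, -0.075, -0.2], [2.06, 2.58, -0.38, -0.024, -0.033, -0.075, -0.2], [2.06, 2.58, -0.38, -0.024, -0.033, -0.075, -0.2], [2.06, 2.58, -0.38, -0.024, -0.033, -0.075, -0.2], [2.06, 2.58, -0.38, -0.024, -0.033, -0.075, -0.2], [2.06, 2.58, -0.38, -0.024, -0.033, -0.075, -0.2], [2.06, 2.58, -0.38, -0.024, -0.033, -0.075, -0.2], [2.06, 2.58, -0.38, -0.024, -0.033, -0.075, -0.2]]
  ]
}}

```text
clock: 13.98
position: [0.5024, 0.0995, 0.2233]
tcp_rot: [0.411, 2.637, 0.008]
force: [1.0, -0.3, 0.1]
finger_gap: 0.599
```

Run:
```python
from h import *
s=arm.sense(); print(s["qpos"].round(3),s["position"].round(4),s["force"],s["clock"])
n=np.array([-.574,0,.819]); S=np.array([.514,.214,.104])
rows(pose(),panel(S+.12*n))
```

```text
[ 0.446 -0.294 -0.758  2.125  0.013  0.806  0.921] [0.5024 0.0995 0.2233] [ 1.04687743 -0.32603027  0.08500971] 13.9833
N 4 [1.99, 2.55, -0.39, -0.023, -0.033, -0.075]
```

Run:
```python
from h import *
n=np.array([-.574,0,.819]); S=np.array([.514,.214,.104])
T1=panel(S+.08*n); rows(pose(),T1,5)
D=np.linalg.inv(pose())@T1;E=expm(np.real(logm(D))/5); T=pose()
for i in range(5): T=T@E; print(T[:3,3].round(3),T[:3,1].round(2))
```

```text
N 5 [1.52, 2.09, 0.49, -0.018, -0.026, -0.06]
[0.498 0.124 0.214] [0.23 0.97 0.06]
[0.492 0.147 0.204] [0.17 0.98 0.05]
[0.485 0.17  0.193] [0.11 0.99 0.04]
[0.477 0.192 0.182] [0.05 1.   0.02]
[0.468 0.214 0.17 ] [-0.01  1.   -0.  ]
```

>>> {"name": "arm_command", "arguments": {
  "increments": [
    [[1.52, 2.09, 0.49, -0.018, -0.026, -0.06, -0.2], [1.52, 2.09, 0.49, -0.018, -0.026, -0.06, -0.2], [1.52, 2.09, 0.49, -0.018, -0.026, -0.06, -0.2], [1.52, 2.09, 0.49, -0.018, -0.026, -0.06, -0.2], [1.52, 2.09, 0.49, -0.018, -0.026, -0.06, -0.2], [0, 0, 0, 0, 0, 0, -0.2], [0, 0, 0, 0, 0, 0, -0.2], [0, 0, 0, 0, 0, 0, -0.2]]
  ]
}}

```text
clock: 14.65
position: [0.4693, 0.2117, 0.17]
tcp_rot: [-0.01, 2.533, 0.003]
force: [-0.3, 0.1, 0.7]
finger_gap: 0.598
```

Run:
```python
from h import *
s=arm.sense(); print(s["qpos"].round(3),s["position"].round(4),s["force"],s["clock"])
n=np.array([-.574,0,.819]); S=np.array([.514,.214,.104])
rows(pose(),panel(S+.08*n))
f=shot("wrist"); cv2.imwrite("pics/w12.png",f["frame"]); np.save("w12T.npy",f["T"])
```

```text
[ 0.377 -0.334 -1.002  2.271  0.15   0.564  0.801] [0.4693 0.2117 0.17  ] [-0.32925488  0.09560175  0.6504923 ] 14.65
N 1 [0.12, 0.23, -0.03, -0.003, -0.003, -0.004]
```

View pics/w12.png

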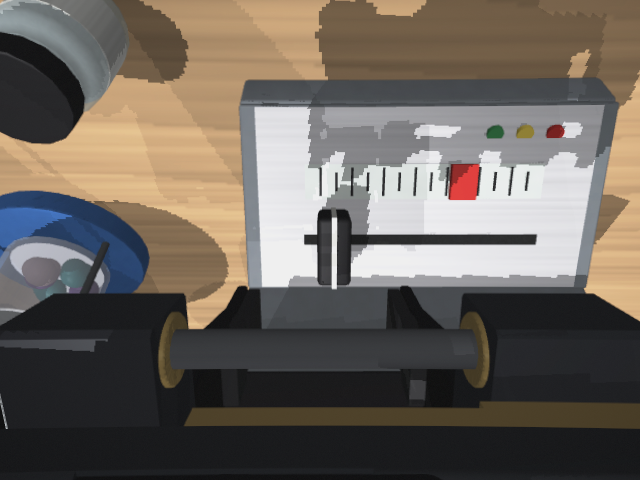

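Run:
```python
from h import *
w=cv2.imread("pics/w12.png"); cv2.imwrite("pics/w12c.png",cv2.resize(w[155:300,290:500],None,fx=3.8,fy=3.8,interpolation=cv2.INTER_CUBIC))
f=shot("top"); crop(f,"t12",150,240,80,70,8)
```

```text
(no output)
```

View pics/w12c.png

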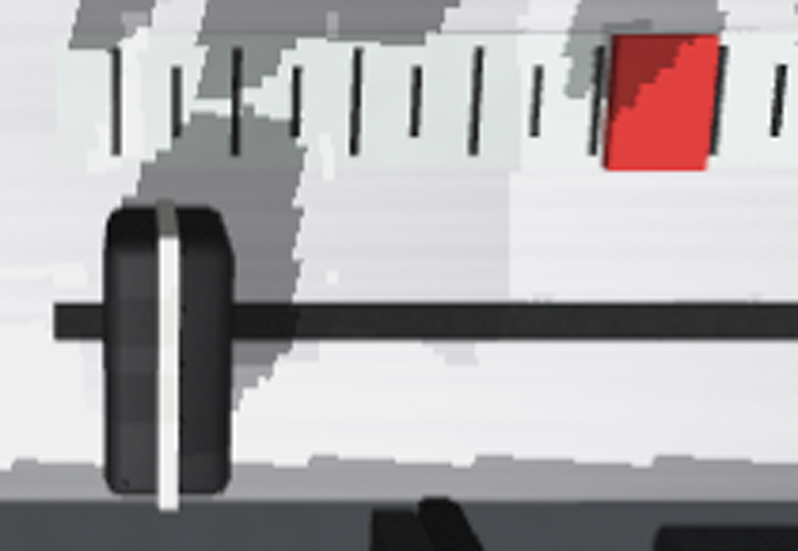

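View pics/t12.png

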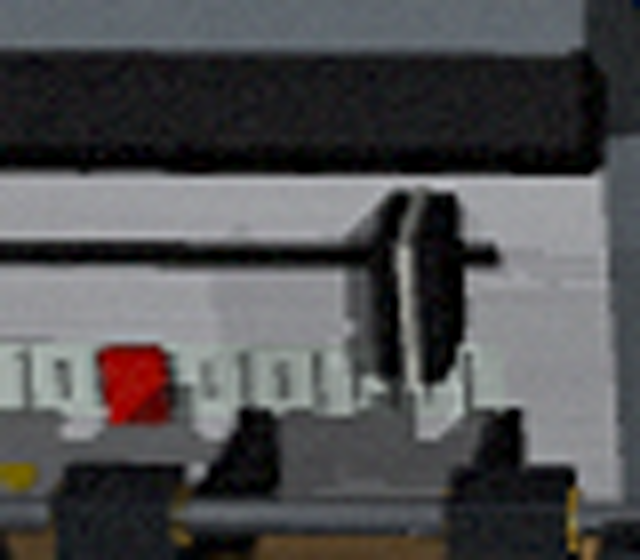

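Run:
```python
from h import *
w=shot("wrist"); w["T"]=np.load("w12T.npy"); t=shot("top")
W=lambda x,y:(290+x/3.8,155+y/3.8); C=lambda x,y:(150+x/8,240+y/8)
a,ea=tri(w,W(167.5,237),t,C(410,383)); b,eb=tri(w,W(168,505),t,C(404,245))
m,em=tri(w,W(662,103),t,C(133,386))
print(a,ea,b,eb,m,em); S=(a+b)/2; d=b-a; print("S",S,np.linalg.norm(d),np.degrees(np.arctan2(d[2],np.hypot(d[0],d[1]))))
print("start track ends / scale line dir")
# console yaw from tick scale / track in wrist: intersect with panel plane through mark
n=np.array([-np.sin(np.radians(35)),0,np.cos(np.radians(35))])
def onp(uv,P): 
    o,dd=ray(w,uv); return o+dd*(n@(P-o))/(n@dd)
# consistency plane: slider top plane through S; mark should be 27 lower
print("height diff", n@(S-m), "upslope", (S-m)@np.array([.819,0,.574]))
P0=S-.033*n
p,q=onp((304.5,239.5),P0),onp((536,239.5),P0); print("track",p,q,np.linalg.norm(q-p),np.degrees(np.arctan2(-(q-p)[0],(q-p)[1])))
P1=P0+.006*n
print("line on top plane",onp(W(167.5,237),S),onp(W(168,505),S)," mark on plane",onp(W(667,36),P1),onp(W(657,169),P1))
```

```text
[0.49320971 0.21864446 0.09357598] 0.0012933017485537014 [0.52641879 0.2181804  0.12002229] 0.003275427891419687 [0.49401938 0.29984704 0.06226341] 0.002972685249078312
S [0.50981425 0.21841243 0.10679913] 0.042455464491906666 38.529606241039836
start track ends / scale line dir
height diff 0.0274219677007089 upslope 0.03849950493614583
track [0.52907261 0.20074862 0.07999842] [0.528565   0.35397979 0.07964299] 0.1532324266496844 0.18980120466952607
line on top plane [0.49236448 0.21923559 0.09458067] [0.52786393 0.21983374 0.11943766]  mark on plane [0.48476725 0.3010275  0.05630012] [0.50260564 0.30148068 0.0687907 ]
```

Run:
```python
from h import *
n=np.array([-.574,0,.819]); S=np.array([.510,.219,.1068])
T1=panel(S+.03*n,.4); T2=panel(S-.025*n,.4); rows(pose(),T1,3); rows(T1,T2,4)
```

```text
N 3 [0.13, 0.23, 1.51, 0.0, -0.0, -0.0]
N 4 [-0.0, -0.01, 1.38, -0.0, -0.0, -0.0]
```

>>> {"name": "arm_command", "arguments": {
  "increments": [
    [[0.13, 0.23, 1.5, 0, 0, 0, -0.2], [0.13, 0.23, 1.5, 0, 0, 0, -0.2], [0.13, 0.23, 1.5, 0, 0, 0, -0.2], [0, 0, 0, 0, 0, 0, -0.2], [0, 0, 0, 0, 0, 0, -0.2]]
  ]
}}

```text
clock: 15.27
position: [0.4921, 0.2186, 0.131]
tcp_rot: [-0.008, 2.534, 0.003]
force: [0.8, 0.7, -0.1]
finger_gap: 0.598
```

Run:
```python
from h import *
s=arm.sense(); print(s["qpos"].round(3),s["position"].round(4),s["force"],s["clock"])
n=np.array([-.574,0,.819]); S=np.array([.510,.219,.1068])
rows(pose(),panel(S-.025*n,.4),4)
f=shot("wrist"); cv2.imwrite("pics/w13.png",f["frame"])
f=shot("top"); crop(f,"t13",120,220,130,100,6)
```

```text
[ 0.623 -0.208 -1.267  2.267  0.373  0.479  0.597] [0.4921 0.2186 0.131 ] [ 0.81491918  0.74636953 -0.0506304 ] 15.2667
N 4 [-0.02, 0.01, 1.38, 0.0, -0.001, -0.0]
```

View pics/w13.png

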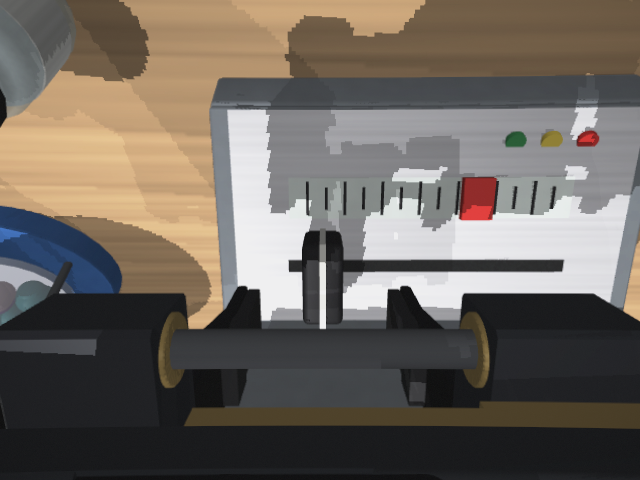

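View pics/t13.png

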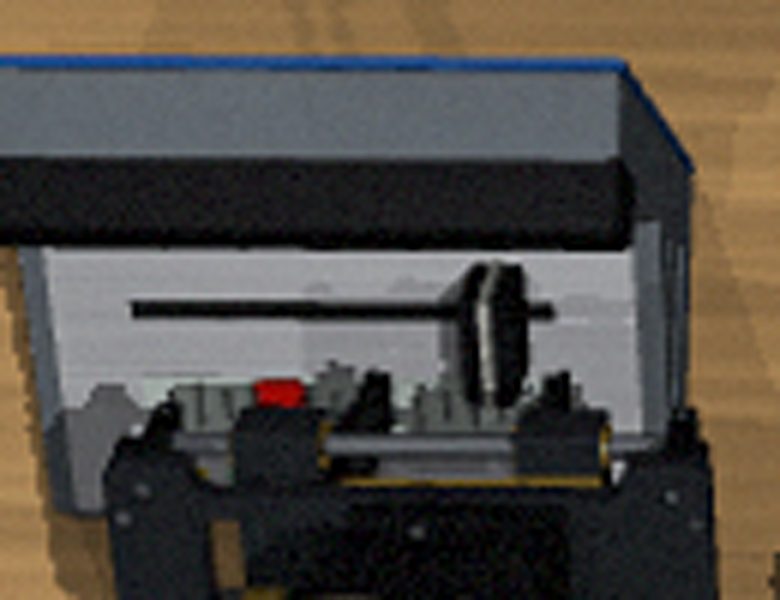

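>>> {"name": "arm_command", "arguments": {
  "increments": [
    [[0, 0, 0.7, 0, 0, 0, -0.2], [0, 0, 0.7, 0, 0, 0, -0.2], [0, 0, 0, 0, 0, 0, -0.2]]
  ]
}}

```text
clock: 15.62
position: [0.5002, 0.2193, 0.1197]
tcp_rot: [-0.011, 2.532, 0.003]
force: [-0.1, 0.1, -0.9]
finger_gap: 0.602
```

Run:
```python
from h import *
s=arm.sense(); print(s["qpos"].round(3),s["position"].round(4),s["force"],s["clock"])
n=np.array([-.574,0,.819]); S=np.array([.510,.219,.1068])
rows(pose(),panel(S-.025*n,.4),4)
```

```text
[ 0.604 -0.104 -1.285  2.266  0.607  0.499  0.396] [0.5002 0.2193 0.1197] [-0.14204412  0.05385167 -0.86284522] 15.6167
N 4 [-0.02, -0.01, 1.03, 0.0, -0.0, 0.0]
```

>>> {"name": "arm_command", "arguments": {
  "increments": [
    [[0, 0, 0.7, 0, 0, 0, -0.2], [0, 0, 0.7, 0, 0, 0, -0.2], [0, 0, 0.7, 0, 0, 0, -0.2], [0, 0, 0, 0, 0, 0, -0.2], [0, 0, 0, 0, 0, 0, -0.2]]
  ]
}}

```text
clock: 16.03
position: [0.5113, 0.2202, 0.1025]
tcp_rot: [-0.012, 2.534, 0.004]
force: [0.1, 0.1, 0.2]
finger_gap: 0.594
```

Run:
```python
from h import *
s=arm.sense(); print(s["qpos"].round(3),s["position"].round(4),s["force"],s["clock"])
n=np.array([-.574,0,.819]); S=np.array([.510,.219,.1068])
rows(pose(),panel(S-.025*n,.4),4)
f=shot("wrist"); cv2.imwrite("pics/w14.png",f["frame"])
f=shot("scene"); crop(f,"s14",280,60,240,200,3)
```

```text
[ 0.562  0.044 -1.288  2.262  0.885  0.557  0.169] [0.5113 0.2202 0.1025] [0.09005403 0.09104064 0.17756353] 16.0333
N 4 [-0.04, -0.03, 0.52, 0.0, -0.001, 0.001]
```

View pics/w14.png

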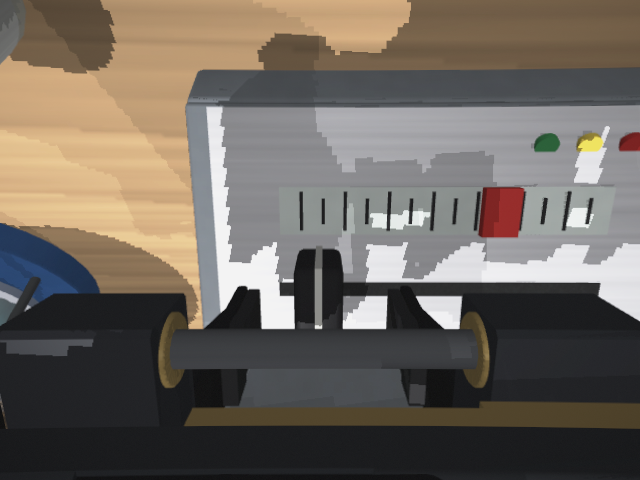

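View pics/s14.png

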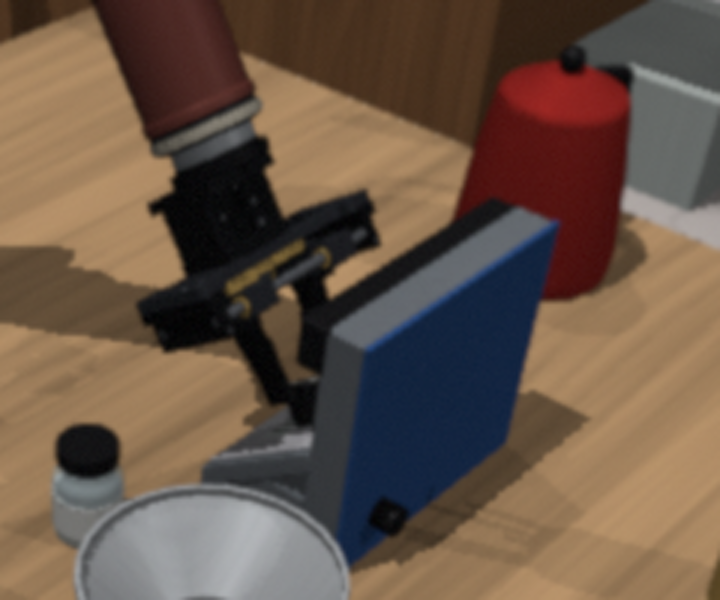

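>>> {"name": "arm_command", "arguments": {
  "increments": [
    [[-0.05, -0.04, 0.7, 0, 0, 0, -0.2], [-0.05, -0.04, 0.7, 0, 0, 0, -0.2], [-0.05, -0.04, 0.6, 0, 0, 0, -0.2], [0, 0, 0, 0, 0, 0, -0.2], [0, 0, 0, 0, 0, 0, -0.2]]
  ]
}}

```text
clock: 16.55
position: [0.5244, 0.2189, 0.0874]
tcp_rot: [-0.012, 2.532, 0.003]
force: [-0.1, 0.4, -0.1]
finger_gap: 0.597
```

Run:
```python
from h import *
s=arm.sense(); print(s["qpos"].round(3),s["position"].round(4),s["force"],s["clock"])
n=np.array([-.574,0,.819]); S=np.array([.510,.219,.1068])
rows(pose(),panel(S-.025*n,.4),1)
f=shot("wrist"); cv2.imwrite("pics/w15.png",f["frame"])
```

```text
[ 0.498  0.15  -1.241  2.256  1.058  0.602  0.04 ] [0.5244 0.2189 0.0874] [-0.08291198  0.42106925 -0.0909591 ] 16.55
N 1 [0.06, 0.01, 0.08, 0.001, -0.002, 0.002]
```

View pics/w15.png

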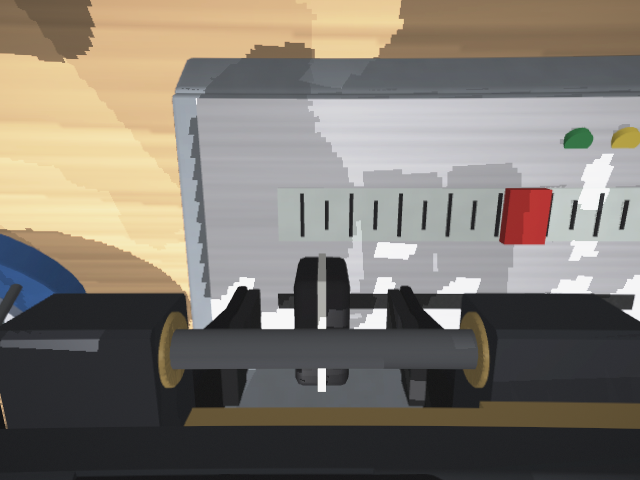

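Square and centred on the slider (line at px 322, fingers 260–387), no contact. Close gently.

>>> {"name": "arm_command", "arguments": {
  "increments": [
    [[0, 0, 0, 0, 0, 0, 1], [0, 0, 0, 0, 0, 0, 1], [0, 0, 0, 0, 0, 0, 1], [0, 0, 0, 0, 0, 0, 1], [0, 0, 0, 0, 0, 0, 1], [0, 0, 0, 0, 0, 0, 1], [0, 0, 0, 0, 0, 0, 1], [0, 0, 0, 0, 0, 0, 1], [0, 0, 0, 0, 0, 0, 1]]
  ],
  "newtons": 12
}}

```text
clock: 17.35
position: [0.5247, 0.2187, 0.0872]
tcp_rot: [-0.011, 2.532, 0.003]
force: [-2.1, -1.3, 3.3]
finger_gap: 0.224
```

Run:
```python
from h import *
s=arm.sense(); print(s["qpos"].round(3),s["position"].round(4),s["force"],s["finger_gap"],s["clock"])
w=shot("wrist"); cv2.imwrite("pics/w16.png",w["frame"])
cv2.imwrite("pics/w16c.png",cv2.resize(w["frame"][170:400,240:600],None,fx=2.2,fy=2.2,interpolation=cv2.INTER_CUBIC)); np.save("w16T.npy",w["T"])
```

```text
[ 0.498  0.151 -1.241  2.256  1.062  0.603  0.037] [0.5247 0.2187 0.0872] [-2.13421078 -1.26041348  3.34785584] 0.22444312472191763 17.35
```

View pics/w16c.png

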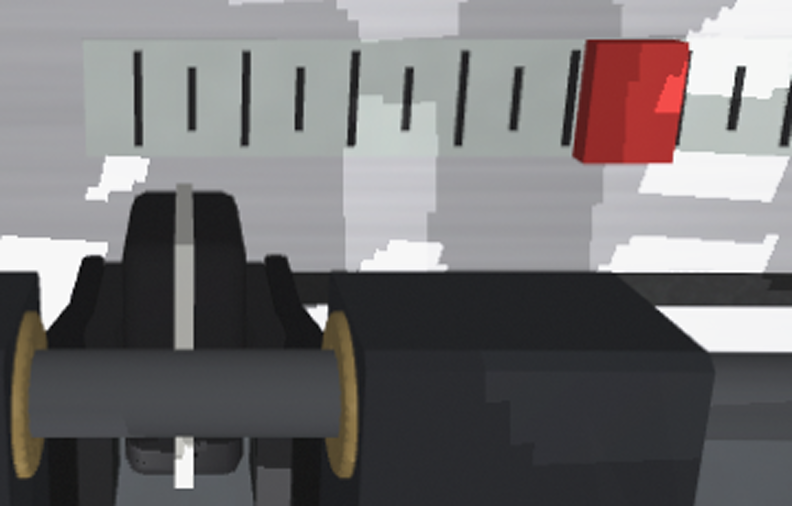

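>>> {"name": "arm_command", "arguments": {
  "increments": [
    [[0, 0.5, 0, 0, 0, 0, 1], [0, 1, 0, 0, 0, 0, 1], [0, 1, 0, 0, 0, 0, 1], [0, 1, 0, 0, 0, 0, 1], [0, 0.5, 0, 0, 0, 0, 1], [0, 0, 0, 0, 0, 0, 1]]
  ]
}}

```text
clock: 17.9
position: [0.5243, 0.2603, 0.0872]
tcp_rot: [-0.013, 2.532, 0.006]
force: [2.4, 2.5, -0.5]
finger_gap: 0.23
```

Run:
```python
from h import *
s=arm.sense(); print(s["qpos"].round(3),s["position"].round(4),s["tcp_rot"].round(3),s["force"],s["finger_gap"],s["clock"])
rows(pose(),panel([.5247-.0007,.2187+.0815,.0872],.4),4)
```

```text
[ 0.359  0.244 -1.217  2.204  1.14   0.72  -0.07 ] [0.5243 0.2603 0.0872] [-0.013  2.532  0.006] [ 2.41119962  2.4617161  -0.49894696] 0.23016715109455468 17.9
N 4 [-0.0, 1.0, 0.0, 0.001, -0.0, 0.001]
```

>>> {"name": "arm_command", "arguments": {
  "increments": [
    [[0, 0.7, 0, 0, 0, 0, 1], [0, 1, 0, 0, 0, 0, 1], [0, 1, 0, 0, 0, 0, 1], [0, 0.9, 0, 0, 0, 0, 1], [0, 0.4, 0, 0, 0, 0, 1], [0, 0, 0, 0, 0, 0, 1], [0, 0, 0, 0, 0, 0, 1]]
  ]
}}

```text
clock: 18.48
position: [0.524, 0.2992, 0.0872]
tcp_rot: [-0.012, 2.532, 0.005]
force: [2.4, 1.4, -1.4]
finger_gap: 0.229
```

Run:
```python
from h import *
s=arm.sense(); print(s["qpos"].round(3),s["position"].round(4),s["tcp_rot"].round(3),s["force"],s["finger_gap"],s["clock"])
w=shot("wrist"); cv2.imwrite("pics/w17.png",w["frame"]); np.save("w17T.npy",w["T"])
cv2.imwrite("pics/w17c.png",cv2.resize(w["frame"][180:400,250:400],None,fx=4,fy=4,interpolation=cv2.INTER_CUBIC)[:600])
t=shot("top"); crop(t,"t17",130,235,80,70,8)
```

```text
[ 0.233  0.323 -1.189  2.15   1.189  0.82  -0.142] [0.524  0.2992 0.0872] [-0.012  2.532  0.005] [ 2.39441392  1.44065794 -1.40875476] 0.22937717182648648 18.4833
```

View pics/w17c.png

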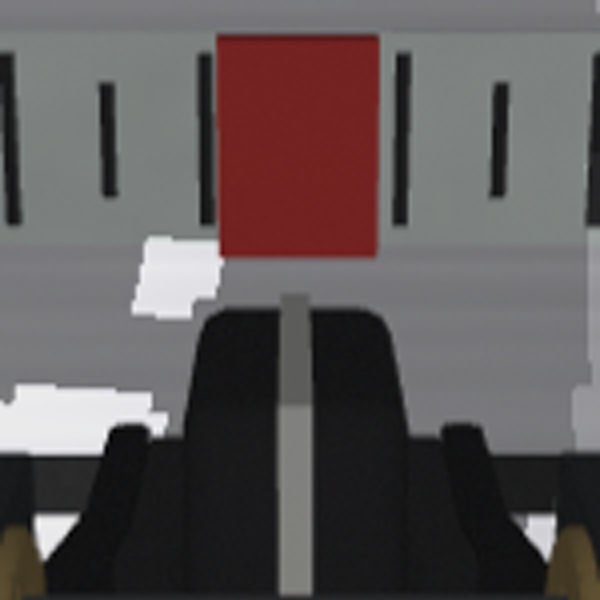

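View pics/t17.png

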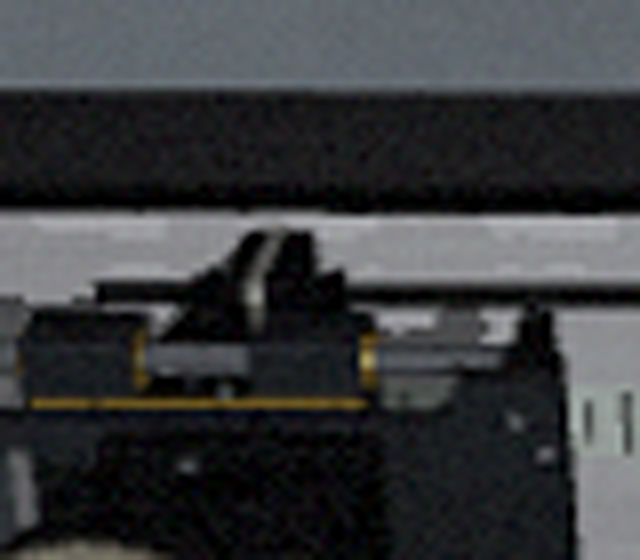

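Run:
```python
from h import *
w=shot("wrist"); w["T"]=np.load("w17T.npy")
n=np.array([-np.sin(np.radians(35)),0,np.cos(np.radians(35))]); S=np.array([.5095,.30,.1068])
W=lambda x,y:(250+x/4,180+y/4)
def onp(uv,P): 
    o,dd=ray(w,uv); return o+dd*(n@(P-o))/(n@dd)
print(onp(W(294.5,403),S),onp(W(295.5,590),S)); M=S-.027*n
print([onp(W(x,y),M) for x,y in ((217,36),(379,36),(220,257),(377,257))])
```

```text
[0.49226393 0.30019262 0.09473117] [0.50696999 0.30040382 0.10502847]
[array([0.48434152, 0.2925384 , 0.05622293]), array([0.48426697, 0.30853964, 0.05617073]), array([0.50285299, 0.29271914, 0.0691848 ]), array([0.50278958, 0.30879042, 0.0691404 ])]
```

>>> {"name": "arm_command", "arguments": {
  "increments": [
    [[0, 0.03, 0, 0, 0, 0, 1], [0, 0, 0, 0, 0, 0, 1], [0, 0, 0, 0, 0, 0, 1], [0, 0, 0, 0, 0, 0, -0.2], [0, 0, 0, 0, 0, 0, -0.2], [0, 0, 0, 0, 0, 0, -0.2], [0, 0, 0, 0, 0, 0, -0.2], [0, 0, 0, 0, 0, 0, -0.2], [0, 0, 0, 0, 0, 0, -0.2], [0, 0, 0, 0, 0, 0, -0.2], [0, 0, 0, 0, 0, 0, -0.2]]
  ]
}}

```text
clock: 19.55
position: [0.5239, 0.2991, 0.0871]
tcp_rot: [-0.011, 2.532, 0.004]
force: [0.0, 0.2, -0.5]
finger_gap: 0.595
```

>>> {"name": "arm_command", "arguments": {
  "increments": [
    [[0, 0, -0.7, 0, 0, 0, -0.2], [0, 0, -0.7, 0, 0, 0, -0.2], [0, 0, -0.7, 0, 0, 0, -0.2], [0, 0, -0.7, 0, 0, 0, -0.2], [0, 0, -0.7, 0, 0, 0, -0.2], [0, 0, -0.7, 0, 0, 0, -0.2], [0, 0, -0.7, 0, 0, 0, -0.2], [0, 0, -0.7, 0, 0, 0, -0.2], [0, 0, 0, 0, 0, 0, -0.2], [0, 0, 0, 0, 0, 0, -0.2]]
  ]
}}

```text
clock: 20.38
position: [0.4922, 0.2987, 0.1335]
tcp_rot: [-0.011, 2.53, 0.003]
force: [0.5, -0.0, -0.5]
finger_gap: 0.6
```

Run:
```python
from h import *
s=arm.sense(); print(s["qpos"].round(3),s["position"].round(4),s["tcp_rot"].round(3),s["force"],s["finger_gap"],s["clock"])
w=shot("wrist"); cv2.imwrite("pics/w18.png",w["frame"]); np.save("w18T.npy",w["T"])
cv2.imwrite("pics/w18c.png",cv2.resize(w["frame"][170:370,250:400],None,fx=3,fy=3,interpolation=cv2.INTER_CUBIC)[:600])
cv2.imwrite("pics/w18c.png",cv2.resize(w["frame"][160:310,250:400],None,fx=4,fy=4,interpolation=cv2.INTER_CUBIC)[:600])
```

```text
[ 0.318  0.108 -1.255  2.158  0.906  0.758  0.042] [0.4922 0.2987 0.1335] [-0.011  2.53   0.003] [ 0.5023923  -0.02086919 -0.48020096] 0.5998190955161035 20.3833
```

View pics/w18c.png

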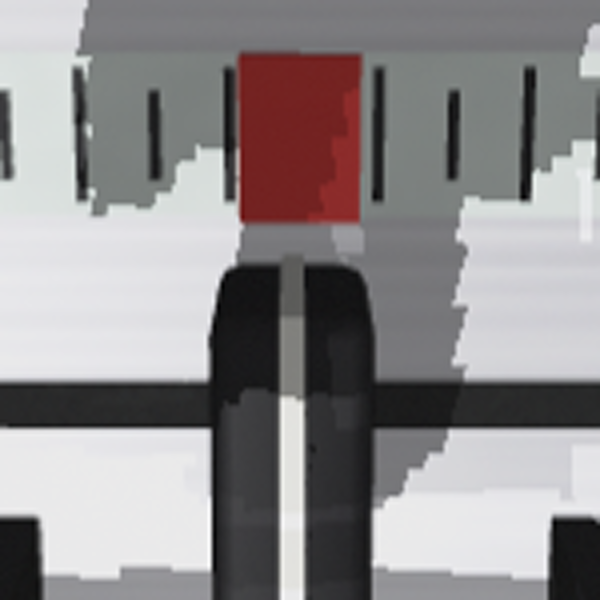

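View pics/w18.png

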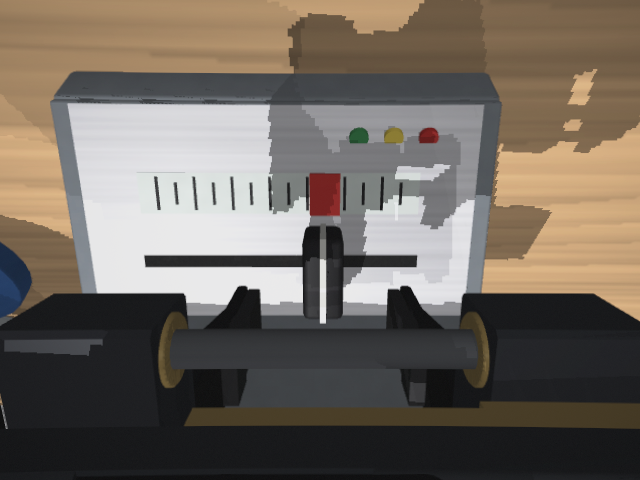

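Run:
```python
from h import *
w=shot("wrist"); w["T"]=np.load("w18T.npy")
n=np.array([-np.sin(np.radians(35)),0,np.cos(np.radians(35))]); S=np.array([.5095,.30,.1068])
W=lambda x,y:(250+x/4,160+y/4)
def onp(uv,P): 
    o,dd=ray(w,uv); return o+dd*(n@(P-o))/(n@dd)
print(onp(W(291.5,318),S),onp(W(292,590),S)); M=S-.027*n
print([onp(W(x,y),M) for x,y in ((238,54),(361,54),(241,222),(360,222))])
# track ends
P0=S-.033*n; print(onp((145,261),P0),onp((417,261),P0))
print(w["T"][:3,:3].round(4))
t=shot("top"); crop(t,"t18",130,235,90,70,8)
```

```text
[0.49231608 0.29963881 0.09476769] [0.52115013 0.29991741 0.11495751]
[array([0.48439364, 0.29257086, 0.05625942]), array([0.48431516, 0.30863724, 0.05620447]), array([0.50266064, 0.29291677, 0.06905011]), array([0.50258855, 0.30889045, 0.06899964])]
[0.52894272 0.1996884  0.08012838] [0.52834734 0.35330928 0.07971149]
[[-8.000e-03  6.375e-01  7.704e-01]
 [ 1.000e+00  5.000e-03  6.300e-03]
 [ 2.000e-04  7.704e-01 -6.375e-01]]
```

View pics/t18.png

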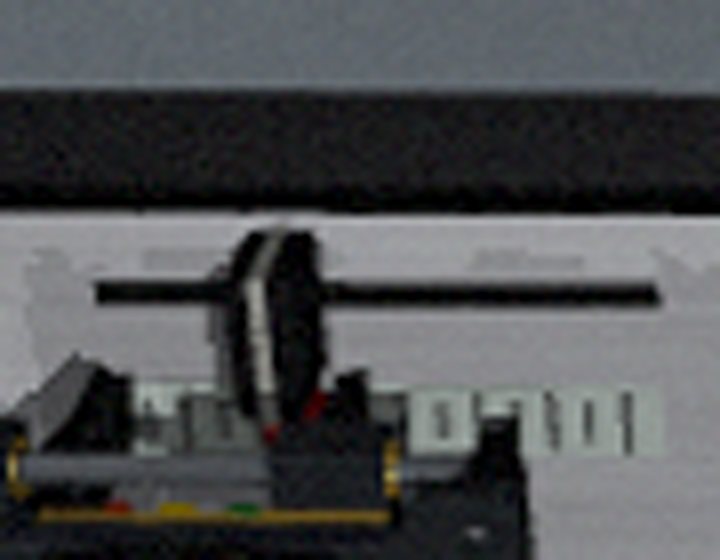

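>>> {"name": "arm_command", "arguments": {
  "increments": [
    [[0, 0.12, 0.7, 0, 0, 0, -0.2], [0, 0, 0.7, 0, 0, 0, -0.2], [0, 0, 0.7, 0, 0, 0, -0.2], [0, 0, 0.7, 0, 0, 0, -0.2], [0, 0, 0.7, 0, 0, 0, -0.2], [0, 0, 0.7, 0, 0, 0, -0.2], [0, 0, 0.7, 0, 0, 0, -0.2], [0, 0, 0.5, 0, 0, 0, -0.2], [0, 0, 0, 0, 0, 0, -0.2], [0, 0, 0, 0, 0, 0, -0.2]]
  ]
}}

```text
clock: 21.37
position: [0.5225, 0.3003, 0.0882]
tcp_rot: [-0.011, 2.533, 0.004]
force: [0.9, 0.2, -0.3]
finger_gap: 0.602
```

Run:
```python
from h import *
s=arm.sense(); print(s["qpos"].round(3),s["position"].round(4),s["tcp_rot"].round(3),s["force"],s["finger_gap"],s["clock"])
```

```text
[ 0.188  0.294 -1.137  2.149  1.156  0.798 -0.129] [0.5225 0.3003 0.0882] [-0.011  2.533  0.004] [ 0.87191151  0.20216747 -0.30088365] 0.6017044392431704 21.3667
```

>>> {"name": "arm_command", "arguments": {
  "increments": [
    [[0, -0.04, 0, 0, 0, 0, 1], [0, 0, 0, 0, 0, 0, 1], [0, 0, 0, 0, 0, 0, 1], [0, 0, 0, 0, 0, 0, 1], [0, 0, 0, 0, 0, 0, 1], [0, 0, 0, 0, 0, 0, 1], [0, 0, 0, 0, 0, 0, 1], [0, 0, 0, 0, 0, 0, 1], [0, 0, 0, 0, 0, 0, 1]]
  ]
}}

```text
clock: 22.12
position: [0.5229, 0.2997, 0.0889]
tcp_rot: [-0.011, 2.532, 0.003]
force: [-0.9, -1.9, 3.6]
finger_gap: 0.228
```

```bash
cat > meas.py <<'E'
from h import *
import sys
s=arm.sense(); print(s["qpos"].round(3),s["position"].round(4),s["force"],s["finger_gap"],s["clock"])
w=shot("wrist"); im=w["frame"]; cv2.imwrite(f"pics/{sys.argv[1]}.png",im)
n=np.array([-np.sin(np.radians(35)),0,np.cos(np.radians(35))]); S=np.array([.5095,.30,.1068]); M=S-.027*n
def onp(uv,P):
    o,dd=ray(w,uv); return o+dd*(n@(P-o))/(n@dd)
h=cv2.cvtColor(im,cv2.COLOR_BGR2HSV); red=((h[...,0]<8)|(h[...,0]>172))&(h[...,1]>150)&(h[...,2]>60)
red[:160]=0
k,l,st,_=cv2.connectedComponentsWithStats(red.astype(np.uint8)); i=1+np.argmax(st[1:,4]); x,y,ww,hh=st[i,:4]; print("tab box",x,y,ww,hh)
for v in (y+hh//4,y+hh//2,y+3*hh//4):
    xs=np.where(l[v]==i)[0]; a,b=onp((xs.min()-.5,v),M),onp((xs.max()+.5,v),M); print("tab",v,xs.min(),xs.max(),a[:2].round(5),b[:2].round(5),((a+b)/2)[1].round(5))
g=cv2.cvtColor(im,cv2.COLOR_BGR2GRAY).astype(float)
for v in range(y+hh+20,min(y+hh+70,326),8):
    r=g[v,:]; c=np.arange(300,345); seg=r[300:345]; 
    dark=np.where(seg<60)[0]
    if len(dark)<6: continue
    lo,hi=dark.min(),dark.max(); inner=np.arange(lo,hi+1); m=np.clip(seg[inner]-80,0,None); 
    if m.sum()==0: continue
    u=300+(inner*m).sum()/m.sum(); p=onp((u,v),S); print("line",v,round(u,2),p[:2].round(5))
E
python3 meas.py w20
```

```text
[ 0.189  0.292 -1.138  2.15   1.156  0.798 -0.128] [0.5229 0.2997 0.0889] [-0.85493681 -1.85955635  3.60543025] 0.22795297443074522 22.1167
tab box 304 188 39 54
tab 201 304 342 [0.48861 0.29256] [0.48854 0.30828] 0.30042
tab 215 304 342 [0.49331 0.29253] [0.49324 0.30839] 0.30046
tab 228 304 342 [0.49774 0.29249] [0.49768 0.30849] 0.30049
line 262 322.95 [0.48722 0.30041]
line 270 322.96 [0.48965 0.30043]
line 278 323.43 [0.4921  0.30061]
line 286 323.43 [0.49459 0.30063]
line 294 323.45 [0.49709 0.30066]
line 302 323.45 [0.49963 0.30068]
line 310 323.45 [0.50219 0.3007 ]
```

View pics/w20.png

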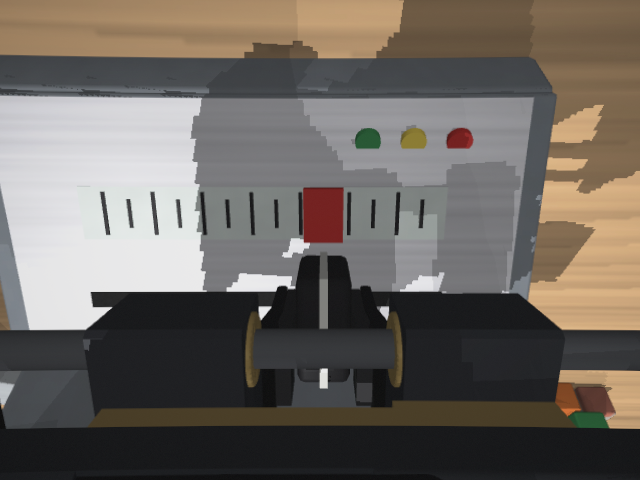

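>>> {"name": "arm_command", "arguments": {
  "increments": [
    [[0, 0, 0, 0, 0, 0, 0.4], [0, 0, 0, 0, 0, 0, 0.2], [0, 0, 0, 0, 0, 0, 0], [0, 0, 0, 0, 0, 0, -0.2], [0, 0, 0, 0, 0, 0, -0.2], [0, 0, 0, 0, 0, 0, -0.2], [0, 0, 0, 0, 0, 0, -0.2]]
  ]
}}

```text
clock: 22.75
position: [0.5228, 0.2999, 0.0887]
tcp_rot: [-0.011, 2.532, 0.004]
force: [0.6, -0.8, -0.6]
finger_gap: 0.585
```

```bash
python3 meas.py w21
```

```text
[ 0.189  0.292 -1.138  2.15   1.156  0.797 -0.128] [0.5228 0.2999 0.0887] [ 0.61555199 -0.79873525 -0.57331535] 0.585491532334424 22.75
tab box 303 189 39 54
tab 202 303 341 [0.48878 0.2924 ] [0.4887  0.30812] 0.30026
tab 216 303 341 [0.49347 0.29236] [0.4934  0.30823] 0.30029
tab 229 303 341 [0.49792 0.29232] [0.49785 0.30832] 0.30032
line 263 322.93 [0.48735 0.30063]
line 271 322.93 [0.48978 0.30065]
line 279 322.46 [0.49224 0.3005 ]
line 287 322.48 [0.49472 0.30052]
line 295 322.47 [0.49723 0.30054]
line 303 322.47 [0.49977 0.30056]
line 311 322.57 [0.50233 0.30061]
```

Within 0.3 mm. Back off square to the panel.

>>> {"name": "arm_command", "arguments": {
  "increments": [
    [[0, 0, -0.8, 0, 0, 0, -0.2], [0, 0, -0.8, 0, 0, 0, -0.2], [0, 0, -0.8, 0, 0, 0, -0.2], [0, 0, -0.8, 0, 0, 0, -0.2], [0, 0, -0.8, 0, 0, 0, -0.2], [0, 0, -0.8, 0, 0, 0, -0.2], [0, 0, -0.8, 0, 0, 0, -0.2], [0, 0, 0, 0, 0, 0, -0.2], [0, 0, 0, 0, 0, 0, -0.2]]
  ]
}}

```text
clock: 23.55
position: [0.4911, 0.2994, 0.1351]
tcp_rot: [-0.011, 2.53, 0.003]
force: [-0.7, -0.3, 0.6]
finger_gap: 0.597
```

```bash
python3 meas.py w22
```

```text
[ 0.296  0.095 -1.232  2.157  0.888  0.753  0.052] [0.4911 0.2994 0.1351] [-0.67101182 -0.34765919  0.63281031] 0.5969412212363118 23.55
tab box 309 173 29 42
tab 183 309 337 [0.48867 0.29271] [0.4886  0.30809] 0.3004
tab 194 309 337 [0.49346 0.29269] [0.49339 0.30818] 0.30044
tab 204 309 337 [0.49788 0.29267] [0.49781 0.30827] 0.30047
line 235 323.38 [0.49093 0.30062]
line 243 323.48 [0.49421 0.30069]
line 251 323.47 [0.49752 0.30071]
line 259 323.33 [0.50086 0.30067]
line 267 323.33 [0.50424 0.30069]
line 275 323.34 [0.50766 0.30073]
line 283 323.3 [0.51111 0.30073]
```

>>> {"name": "arm_command", "arguments": {
  "increments": [
    [[0, 0, -1, 0, 0, 0, -0.2], [0, 0, -1, 0, 0, 0, -0.2], [0, -1, -1, 0, 0, 0, -0.2], [0, -2, -1, 0, 0, 0, -0.2], [0, -3, 0, 0, 0, 0, -0.2], [0, -3, 0, 0, 0, 0, -0.2], [0, -3, 0, 0, 0, 0, -0.2], [0, -3, 0, 0, 0, 0, -0.2], [0, -2, 0, 0, 0, 0, -0.2], [0, 0, 0, 0, 0, 0, -0.2], [0, 0, 0, 0, 0, 0, -0.2]]
  ]
}}

```text
clock: 24.52
position: [0.469, 0.1286, 0.1667]
tcp_rot: [-0.009, 2.533, 0.003]
force: [0.1, 0.5, 0.8]
finger_gap: 0.598
```

Run:
```python
from h import *
s=arm.sense(); print(s["qpos"].round(3),s["position"].round(4),s["force"],s["joint_vel"].max(),s["clock"])
for n in ("scene","top"):
    f=shot(n); cv2.imwrite(f"pics/{n}_end.png",f["frame"])
crop(f,"t_end",130,235,90,70,8)
f=shot("scene"); crop(f,"s_end",310,250,80,80,7)
```

```text
[ 0.101 -0.357 -0.583  2.372  0.165  0.534  0.952] [0.469  0.1286 0.1667] [0.09560315 0.54419566 0.84655792] 0.013118014876010794 24.5167
```

View pics/scene_end.png

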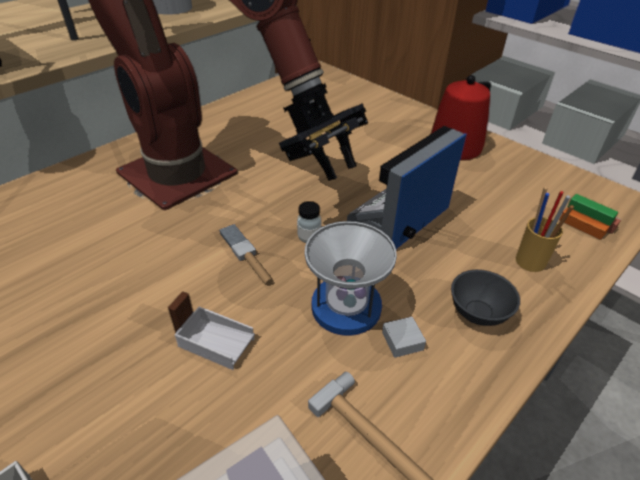

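View pics/top_end.png

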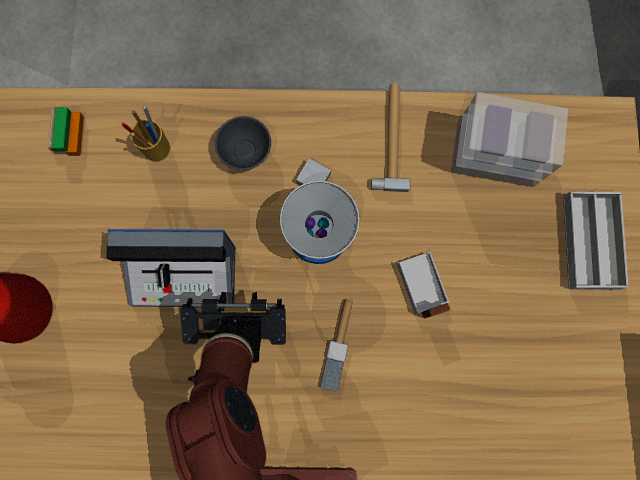

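View pics/t_end.png

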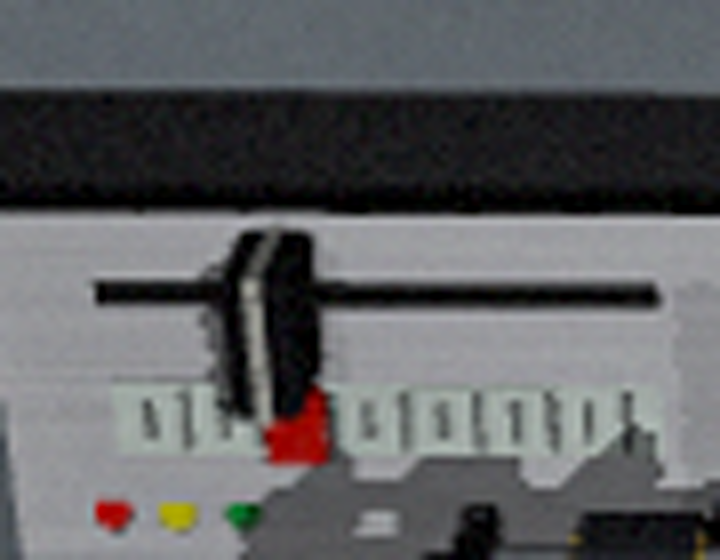

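Run:
```python
from h import *
t=shot("top"); print(onz(t,(130+264/8,235+410/8),.0945),onz(t,(130+297/8,235+430/8),.0625))
from rig import ticket
print(ticket.hand_in())
```

```text
[0.49522314 0.29893264 0.0945    ] [0.493291   0.29718142 0.0625    ]
the job is handed in; nothing more can be done
None
```

I poured all five stones into the barrel through the funnel and stood the empty scoop upright on the bench. Then I gripped the slider square to the panel, slid it about 81 mm to the red tab, let go and backed off. The job was handed in at about 24.7 s on the robot's clock.

**What the last checks showed**
- **Stones:** the top and side views show all five in the barrel, and nothing left in the scoop.
- **Scoop:** it stands upright at about its starting spot.
- **Other items:** the jar, brush and steel block look unmoved by eye in the final pictures; I did not measure them.
- **Gripper:** it is clear of everything, with the force readings at noise level.
- **Slider:** I let go twice. After the first release the line read about 0.9 mm short, so I gripped it again and corrected it. The wrist camera then put it within 0.3 mm of the tab's middle, both just after I let go and after I backed off.

**One disagreement:** the top camera gave a 1.7 mm offset just before hand-in. That was a rough reading at about 2 mm per pixel with the tab partly hidden, so I trusted the wrist camera. Either way, the line is well within the 16 mm tab.

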